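Drive out the tilting toy bin's stuck stay pin

ROBOT

A 7-joint arm with a two-finger parallel gripper is mounted at the origin on the work surface. World frame = base frame: x ahead of the robot, y to its left, z up, the work surface at z = 0. Lengths are in m, angles in degrees, forces in N, time in s.
With the tool pointing down it reaches from about 0.35 to 0.775 m from the base axis. Payload 3.1 kg.
Tool frame: the origin (TCP) lies between the finger pads; the fingertips stand 11 mm ahead of it and the grasp point (between the pads) lies 8 mm behind it (env.nose_length is the distance from the TCP to the fingertips, in m); z points along the fingers, y is the direction in which the jaws open and shut (so a half turn about z gives the same grasp; the last joint's range is limited). The gripper opens to 85 mm and grips with 20 to 120 N. Pads are 22 mm wide; open, the fingers measure 114 mm over their backs; the gripper's body (76 mm by 85 mm) begins 54 mm behind the grasp point. The pads swing forward as they close: fully open they stand 13 mm farther back than shut.
Start: joints at [63.673, 17.813, 0.802, 86.603, -0.252, 75.585, -1.558], TCP at [0.223, -0.503, 0.242] pointing down, gripper open.
Joint ranges: [-154.91, 154.91], [-16.99, 109.72], [-72.82, 74.43], [7.12, 147.25], [-82.49, 262.49], [11.32, 116.49], [-174.64, 174.64]. Speed limits (degrees/s): [159.86, 159.86, 180, 180, 180, 180, 180].

INTERFACE

Orientations are given as [roll, pitch, yaw] about the fixed x, y, z axes, in that order (R = Rz(yaw) Ry(pitch) Rx(roll)).
In Python, from cell import env gives the robot as it stands.
- The arm moves only by the tool step_arm, never from a script. Its argument "increments" is a list of rows, each a list of 5 numbers: the shift along the tool's x, y, z in mm, then the turn about the tool's z in rad, then the closure, from 0 (fully open) to 1 (shut). In form: [[dx, dy, dz, spin, grip], ...]. A call has 1 to 8 rows; each row shifts and turns the commanded pose from where the row before left it, along the tool's axes as they then stand; what a row does not reach is not made up. A row lasts 1/8 s, in which the tool goes at most 62.5 mm and 10.7 degrees, less where a joint would pass 70% of its speed; a pose out of reach is approached as far as the arm can. A call is refused whole if a number of a shift passes 62.5 or a number of a turn 0.188, either way. A call with a gripper value outside its range is refused whole. The fingers move at their own pace and stop on an object; "squeeze" is the grip in N (left out, the last holds). Time passes only in rows, so rows that do not move let the fingers close. It gives the time, the measured TCP pose, the force and the opening at its end, in the units of the state.
- env.get_obs(): the state, without advancing time (a new reading comes with each control period).
- env.grab_frame(name): name is "side" or "top" or "wrist"; returns a dict with "img" (480x640x3 uint8, red, green, blue), "z_map" (480x640 float32, m along the optical axis (not along the pixel's ray), 0 where there is no reading), "intrinsics" (3x3 intrinsics, pixels), "distortion" ([k1, k2, p1, p2, k3] as OpenCV has them; the pictures are not rectified), "R" (3x3) and "t" (3): a world point X has camera coordinates R X + t; the wrist camera has in their place "hand_eye" (4x4, takes a point from camera to tool coordinates, whose origin is the TCP and whose axes are the flange's). Camera axes: x right, y down, z forward; pixel columns grow to the right and rows downward; lengths in m; the calibration is good to about 2 mm. A picture is of the moment at which its call begins: read the wrist's pose just before it.
- env.hand_in(): hands the job in, once; it reports no verdict.
The state is a dict: "clock": time; "joint_positions": joint angles; "qd": joint speeds; "tau": joint torques, N m; "tool_pos": TCP position; "eef_rot": TCP orientation; "ft_force": force on the tool from outside, world axes, zero at the start; "ft_torque": the same for the moment, N m; "grip_width": opening from 0.0 (shut) to 1.0 (fully open).
Only numpy, scipy, OpenCV 4.12 (cv2) and the standard library are available. Lean on these libraries where they do the work, as an engineer would, in place of code of your own. Each camera call takes 0.05 s, during which the arm holds its last target.

TASK

The pin that ties the toy bin's stay to the fork at the back of its stand is gummed in, and it has to come out so that the bin can be taken off for washing. Push it through from its plain, recessed end with the steel drift until the drift's shoulder just comes to rest against the fork, keeping the drift in line with the bore and feeling your way, so that the drift never bears hard on the soft fork (20 N at most). Then lay the drift back on the shelf, draw the pin out by its headed end and lay it in the grey parts tray, leaving the toys and other things where they are.

Things in the scene. Friction and masses are not known exactly. Their poses are not given: they have to be found in the camera images.
- stand: Beech stand (fixed) with the sky-blue bin, 280 mm wide, tipped forward, its back to the robot. Origin on the shelf below the middle of the fork; x level towards the bin, y along the pin's bore, z up. Board 15 mm high: 96 mm wide under the fork, 340 mm wide from x = 75 mm on. The stay, a steel bar 14 mm wide, rises from the fork's middle towards +x at about 45 degrees to the bin's back
- bore (a point): Centre of the bore's mouth in the fork's +y face, 70 mm above the shelf; axes as the stand's. The bore, 11.5 mm in diameter, runs level along y through the fork. The pin's plain end lies 4 to 6 mm inside. The fork: two cast aluminium lugs, 36 mm wide (x), round tops 88 mm above the shelf, outer faces at y = +35 and -35 mm from the stand's middle, the stay's eye between them; foot 66 x 86 mm, 22 mm high
- head_mouth (a point): Centre of the bore's other mouth, in the fork's -y face, 70 mm above the shelf; axes as the stand's. Here the bore is 19 mm in diameter for 6 mm, and the pin's head sits in it, too deep to be gripped until it is driven out
- pin_mid (a point): Middle of the steel pin's length, on its axis; y along the pin. Shank 10 mm in diameter, plain end at y = +32.5 mm; head 16 mm in diameter from y = -27.5 to -32.5 mm. It lies loose on the bore's floor but is gummed lengthwise in the head-side lug: a steady 5 to 11 N slides it either way, it stays where it is left, and is free once its plain end is within about 9 mm of the -y face. 42 g
- drift_mid (a point): Middle of the body of the steel drift punch, on its axis, 9 mm above the shelf as it lies; x points along it towards the nose. Body eight-sided, 18 mm across the flats, 90 mm long; about 0.2 kg with its balance near this point
- drift_shoulder (a point): Centre of the drift's shoulder, the flat step at the front of its body, 45 mm ahead of drift_mid; the nose begins here
- drift_tip (a point): End of the drift's nose, 91 mm ahead of drift_mid: a plain round rod 8 mm in diameter and 46 mm long
- tray: Grey open parts tray (fixed), 120 (x) x 160 (y) x 26 mm high, walls and floor 4 mm; origin at the centre of its underside
- pin: The pin as a solid; same origin and axes as pin_mid
- drift: The drift as a solid; origin 9 mm below drift_mid
- dinosaur: Bystander: teal long-necked toy dinosaur, 150 mm long, 86 mm high; origin under its middle
- mallet: Bystander: beech xylophone mallet lying on the shelf, 205 mm long along x, 25 mm high; origin under its middle
- bell: Bystander: brass hand bell, 58 mm across, 86 mm high; origin under its centre
- book: Bystander: board book, 130 x 130 x 22 mm; origin under its centre
- car: Bystander: beech toy car, 75 x 41 x 37 mm; origin under its centre
- oiler: Bystander: white oil bottle, 34 mm across, 85 mm high; origin under its centre

How it is judged:
By the outcome, as a careful person would: the job done as asked, in the order asked, and still so for the second after the job is handed in, with the robot touching nothing.
It also fails if it takes over 72 s, if anything falls off the work surface, if the arm or the gripper's body presses on something with over 40 N, if the wrist force passes 120 N, or if a joint passes its speed limit or range.

## Working session

There is one attempt and no reset: what is moved stays moved. The work goes in short steps, Python scripts to look and compute and a tool call to move; the robot and the scene stay as the last step left them, time stands still between calls to the robot, and variables do not carry over. Pictures are saved under pics/ and viewed, and the job is handed in when it is done.

Besides the shell and the picture viewer there is one more tool, called after "Emit:" as name(argument=value, ...), one argument or row to a line, values as JSON. step_arm: Moves the arm, as the interface text tells. Its arguments: {"type":"object","properties":{"increments":{"type":"array"},"squeeze":{"type":"number"}},"required":["increments"]}

```bash
ls; mkdir -p pics; cat > h.py <<'E'
import numpy as np, cv2
from cell import env
def save(name,fn):
    f=env.grab_frame(name); cv2.imwrite('pics/'+fn+'.png',f['img'][:,:,::-1]); np.savez('pics/'+fn+'.npz',**f); return f
E
python3 - <<'E'
from h import *
o=env.get_obs(); print(o); print(env.nose_length)
for n in('side','top','wrist'):
    f=save(n,n+'0'); print(n,f['intrinsics'],f['distortion'],f.get('R'),f.get('t'),f.get('hand_eye'))
E
```

```text
pics
{'clock': 0.0, 'joint_positions': array([63.67138392, 17.86093204,  0.80162792, 86.6915931 , -0.25317877,
       75.58384583, -1.55827511]), 'qd': array([-0.0437062 ,  0.03834613,  0.0548148 , -0.01913985,  0.00530576,
       -0.08416895,  0.05151582]), 'tau': array([-1.45739714e-04, -3.79916346e+01,  1.45834680e-01, -2.30585271e+01,
        1.21556717e-02,  1.34946799e-02, -6.47432572e-06]), 'tool_pos': array([ 0.22290831, -0.50204008,  0.24121886]), 'eef_rot': array([-1.79865475e+02,  4.45993529e-03,  2.39437397e+01]), 'ft_force': array([-0.35877773, -0.17485888,  0.27632329]), 'ft_torque': array([ 0.00578265,  0.06284557, -0.03319366]), 'grip_width': 0.9991388837001959}
0.011
side [[510.24175666   0.         326.90906283]
 [  0.         510.24175666 243.69679148]
 [  0.           0.           1.        ]] [-0.04804666  0.          0.          0.          0.        ] [[-0.7915836  -0.61105659  0.00229218]
 [-0.46544758  0.60051776 -0.65018226]
 [ 0.39592166 -0.5157405  -0.75977482]] [0.42872433 0.27838699 0.96613161] None
top [[614.56130418   0.         311.8313666 ]
 [  0.         614.56130418 241.16814084]
 [  0.           0.           1.        ]] [0.00969591 0.         0.         0.         0.        ] [[ 0.01396058 -0.99988602 -0.00574842]
 [-0.99190369 -0.01312295 -0.12631253]
 [ 0.1262227   0.00746527 -0.99197384]] [0.01312413 0.51747173 1.69731189] None
wrist [[362.25725932   0.         324.07840082]
 [  0.         362.25725932 242.41094203]
 [  0.           0.           1.        ]] [-0.05611975  0.          0.          0.          0.        ] None None [[ 7.50396464e-04 -9.46003804e-01 -3.24154655e-01  8.27503979e-02]
 [ 9.99999714e-01  7.41613242e-04  1.50629647e-04 -2.08228616e-05]
 [ 9.79011655e-05 -3.24154676e-01  9.46004089e-01 -1.32433058e-01]
 [ 0.00000000e+00  0.00000000e+00  0.00000000e+00  1.00000000e+00]]
```

View pictures.

View pics/side0.png

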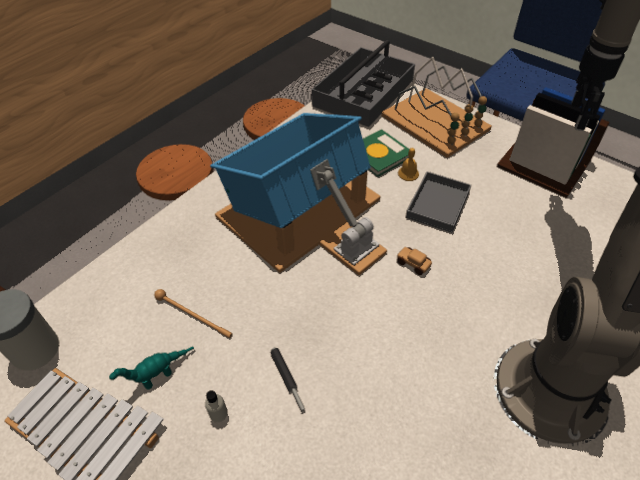

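View pics/top0.png

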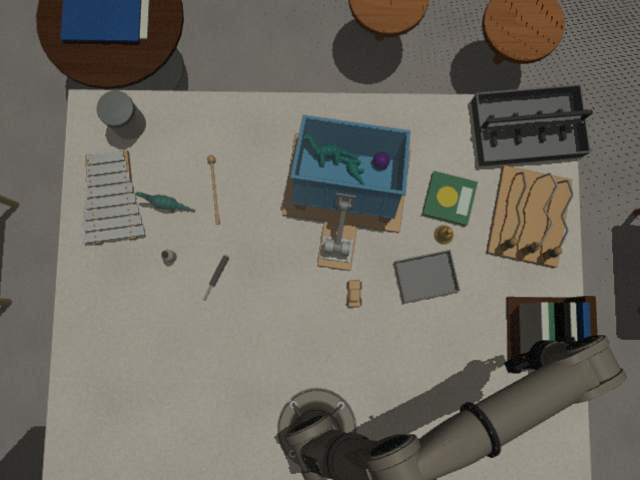

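View pics/wrist0.png

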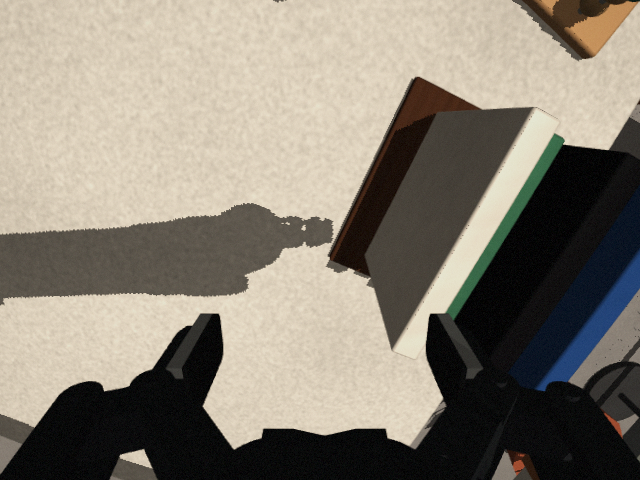

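```bash
cat >> h.py <<'E'
def load(fn): return dict(np.load('pics/'+fn+'.npz'))
def pix2plane(f,uv,z,R=None,t=None):
    R=f['R'] if R is None else R; t=f['t'] if t is None else t
    p=cv2.undistortPoints(np.float64(uv).reshape(-1,1,2),f['intrinsics'],f['distortion']).reshape(-1,2)
    d=np.c_[p,np.ones(len(p))]@R; c=-R.T@t
    return c+d*((z-c[2])/d[:,2])[:,None]
def cloud(f,R=None,t=None):
    R=f['R'] if R is None else R; t=f['t'] if t is None else t
    v,u=np.mgrid[:480,:640]; uv=np.stack([u,v],-1).reshape(-1,1,2).astype(float)
    p=cv2.undistortPoints(uv,f['intrinsics'],f['distortion']).reshape(-1,2)
    z=f['z_map'].reshape(-1); P=(np.c_[p,np.ones(len(p))]*z[:,None]-t)@R
    P[z==0]=np.nan
    return P.reshape(480,640,3)
def rpy(r):
    from scipy.spatial.transform import Rotation as Ro
    return Ro.from_euler('xyz',r,degrees=True).as_matrix()
def wristRt(f,o):
    T=np.eye(4);T[:3,:3]=rpy(o['eef_rot']);T[:3,3]=o['tool_pos']
    M=np.linalg.inv(T@f['hand_eye']); return M[:3,:3],M[:3,3]
E
python3 - <<'E'
from h import *
a=load('top0')['img']; b=load('side0')['img']
A=cv2.resize(a[120:310,140:480],None,fx=2.3,fy=2.3,interpolation=cv2.INTER_CUBIC)
B=cv2.resize(b[100:300,200:480],None,fx=2.8,fy=2.8,interpolation=cv2.INTER_CUBIC)
cv2.imwrite('pics/a.png',A[:,:,::-1]);cv2.imwrite('pics/b.png',B[:,:,::-1])
P=cloud(load('top0'))
for n,uv in dict(shelf=(270,300),forktop=(338,240),drift=(220,268),nose=(207,296),car=(354,293),tray=(427,277),bell=(444,234),binback=(345,212)).items(): print(n,P[uv[1],uv[0]].round(3))
E
```

```text
shelf [0.352 0.136 0.005]
forktop [ 0.513 -0.051  0.097]
drift [0.439 0.279 0.019]
nose [0.36  0.315 0.004]
car [ 0.373 -0.099  0.032]
tray [ 0.422 -0.306  0.013]
bell [ 0.541 -0.349  0.045]
binback [ 0.578 -0.066  0.168]
```

View pics/a.png

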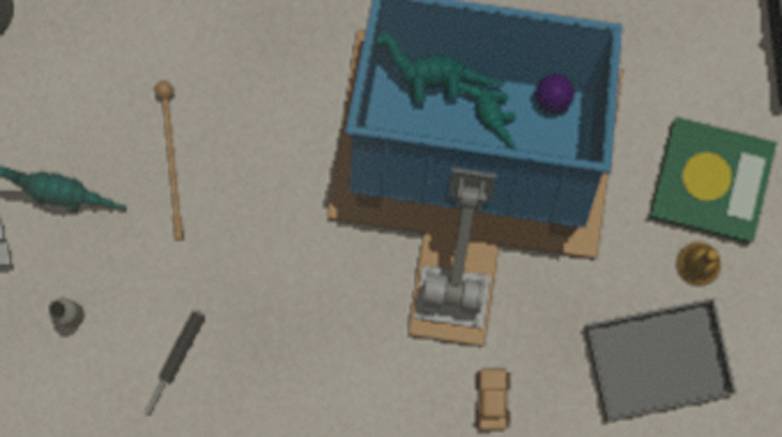

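View pics/b.png

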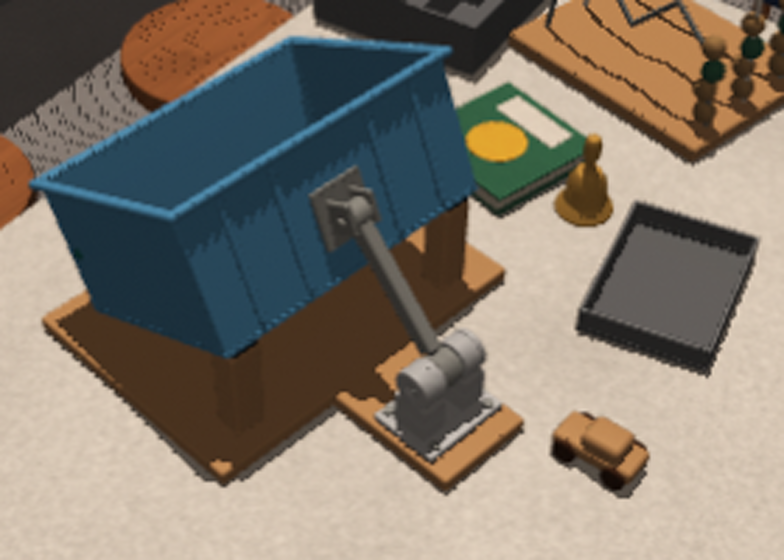

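```bash
cat >> h.py <<'E'
def plan(x,y,z,yaw):
    o=env.get_obs(); p=o['tool_pos']; c=np.radians(o['eef_rot'][2])
    d=np.array([x,y,z])-p
    d=1000*rpy(o['eef_rot']).T@d
    s=-np.radians((yaw-o['eef_rot'][2]+180)%360-180)
    print('now',p.round(4),o['eef_rot'].round(2),'j',o['joint_positions'].round(1),'t',round(o['clock'],2))
    print('tool delta mm',d.round(1),'norm',np.linalg.norm(d).round(1),'spin rad(total)',s.round(3),'(translate first)')
E
python3 -c "
from h import *
plan(.48,-.03,.30,82)
P=cloud(load('top0')); a=np.radians(-8)
q=P-[.51,-.05,0]; X=q[...,0]*np.cos(a)+q[...,1]*np.sin(a); Y=-q[...,0]*np.sin(a)+q[...,1]*np.cos(a);Z=q[...,2]
P2=cloud(load('side0')); q=P2-[.51,-.05,0]; X2=q[...,0]*np.cos(a)+q[...,1]*np.sin(a); Y2=-q[...,0]*np.sin(a)+q[...,1]*np.cos(a);Z2=q[...,2]
X=np.r_[X.ravel(),X2.ravel()];Y=np.r_[Y.ravel(),Y2.ravel()];Z=np.r_[Z.ravel(),Z2.ravel()]
for z in np.arange(.03,.26,.02):
  m=(abs(Y)<.15)&(abs(Y)>.04)&(abs(Z-z)<.01)&(X<.2); print(z.round(2),m.sum(),np.sort(X[m])[:5].round(3),'stay',X[(abs(Y)<.02)&(abs(Z-z)<.01)&(X<.3)].min().round(3))
"
```

```text
now [ 0.223  -0.5022  0.2415] [-179.89    0.     23.95] j [63.7 17.9  0.8 86.7 -0.3 75.6 -1.6] t 0.15
tool delta mm [ 426.6 -327.3  -58. ] norm 540.8 spin rad(total) -1.013 (translate first)
0.03 1688 [-0.588 -0.58  -0.575 -0.564 -0.564] stay -0.589
0.05 612 [-0.603 -0.602 -0.602 -0.602 -0.601] stay -0.602
0.07 969 [-0.582 -0.582 -0.581 -0.581 -0.581] stay -0.589
0.09 517 [-0.533 -0.526 -0.525 -0.525 -0.524] stay -0.574
0.11 533 [-0.531 -0.53  -0.528 -0.524 -0.52 ] stay -0.575
0.13 1190 [-0.51  -0.504 -0.48  -0.474 -0.471] stay -0.572
0.15 1282 [-0.508 -0.489 -0.478 -0.47  -0.466] stay -0.571
0.17 1345 [-0.513 -0.51  -0.508 -0.507 -0.506] stay -0.584
0.19 1529 [-0.521 -0.514 -0.514 -0.513 -0.513] stay -0.588
0.21 1558 [-0.516 -0.516 -0.515 -0.515 -0.514] stay -0.589
0.23 1156 [-0.518 -0.517 -0.517 -0.517 -0.517] stay -0.588
0.25 269 [-0.519 -0.519 -0.518 -0.518 -0.518] stay -0.583
```

Move over the fork.

Emit:
step_arm(
  increments=[
    [40, -30, -30, 0, 0],
    [42, -33, -28, 0, 0],
    [43, -33, 0, 0, 0],
    [43, -33, 0, 0, 0],
    [43, -33, 0, 0, 0],
    [43, -33, 0, 0, 0],
    [43, -33, 0, 0, 0],
    [43, -33, 0, 0, 0],
  ],
)

```text
clock: 1.15
tool_pos: [0.4284, -0.1246, 0.3002]
eef_rot: [180.0, 0.0, 23.9]
ft_force: [0.2, -0.1, -0.1]
grip_width: 1.0
```

Emit:
step_arm(
  increments=[
    [43, -33, 0, 0, 0],
    [43, -33, 0, 0, 0],
    [0, 0, 0, -0.17, 0],
    [0, 0, 0, -0.17, 0],
    [0, 0, 0, -0.17, 0],
    [0, 0, 0, -0.17, 0],
    [0, 0, 0, -0.17, 0],
    [0, 0, 0, -0.163, 0],
  ],
)

```text
clock: 2.15
tool_pos: [0.4795, -0.031, 0.2999]
eef_rot: [-179.9, 0.0, 82.3]
ft_force: [0.5, -0.1, -0.4]
grip_width: 1.001
```

```bash
python3 -c "
from h import *
plan(.48,-.03,.30,82)
o=env.get_obs(); f=save('wrist','w1'); np.save('pics/w1o.npy',o,allow_pickle=True)
P=cloud(load('top0')); a=np.radians(-8)
q=P-[.51,-.05,0]; X=q[...,0]*np.cos(a)+q[...,1]*np.sin(a); Y=-q[...,0]*np.sin(a)+q[...,1]*np.cos(a);Z=q[...,2]
for z in np.arange(.03,.26,.02):
  m=(abs(Y)<.15)&(abs(Y)>.045)&(abs(Z-z)<.01)&(X<.2)&(X>-.06); print(z.round(2),m.sum(),np.sort(X[m])[:5].round(3))
"
```

```text
now [ 0.4795 -0.031   0.2999] [-1.7995e+02  1.0000e-02  8.2290e+01] j [ 28.7  10.3 -31.8  89.7   5.5  81.6 -11.2] t 2.15
tool delta mm [ 1.   0.3 -0.1] norm 1.1 spin rad(total) 0.005 (translate first)
0.03 155 [-0.058 -0.015 -0.008 -0.006 -0.003]
0.05 27 [0.081 0.081 0.082 0.082 0.082]
0.07 571 [0.081 0.081 0.082 0.082 0.082]
0.09 164 [0.081 0.081 0.082 0.082 0.082]
0.11 86 [0.079 0.08  0.08  0.08  0.08 ]
0.13 332 [0.079 0.08  0.08  0.08  0.08 ]
0.15 357 [0.084 0.085 0.086 0.086 0.087]
0.17 379 [0.092 0.093 0.094 0.095 0.095]
0.19 403 [0.104 0.104 0.104 0.105 0.105]
0.21 471 [0.109 0.111 0.112 0.112 0.113]
0.23 435 [0.121 0.121 0.121 0.121 0.122]
0.25 12 [0.121 0.123 0.123 0.124 0.124]
```

View pics/w1.png

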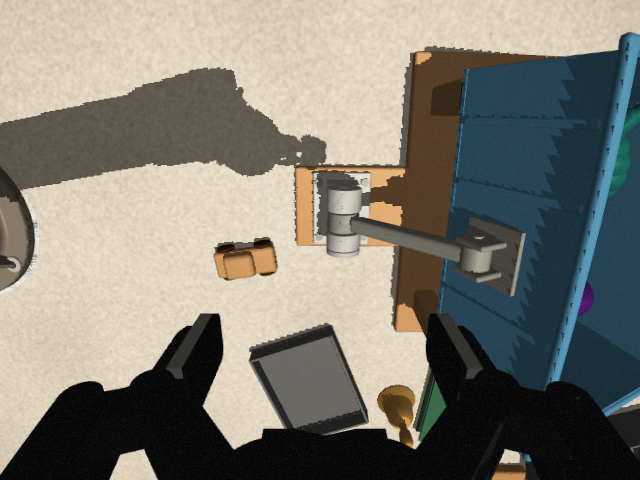

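```bash
python3 -c "
from h import *
f=load('w1'); o=np.load('pics/w1o.npy',allow_pickle=True).item(); R,t=wristRt(f,o); P=cloud(f,R,t)
print('shelf z',np.nanmedian(P[100:120,340:380,2]))
Q=P[165:270,290:410]; 
m=(Q[...,2]>.075)&(Q[...,2]<.1)
S=Q[m]; print(len(S),np.nanmax(S[:,2]))
r=cv2.minAreaRect((S[:,:2]*1000).astype(np.float32)); print('top',r)
m=(Q[...,2]>.012)&(Q[...,2]<.019); r=cv2.minAreaRect((Q[m][:,:2]*1000).astype(np.float32)); print('board',r)
a=f['img'][150:280,270:430]; cv2.imwrite('pics/c.png',cv2.resize(a,None,fx=4.5,fy=4.5,interpolation=cv2.INTER_CUBIC)[:,:,::-1])
"
```

```text
shelf z 0.0008029672100125537
2326 0.09999039225025201
top ((504.0666809082031, -50.766441345214844), (69.94171142578125, 49.64588928222656), 82.48066711425781)
board ((509.7744140625, -67.34339904785156), (129.3184814453125, 139.4807586669922), 83.23555755615234)
```

View pics/c.png

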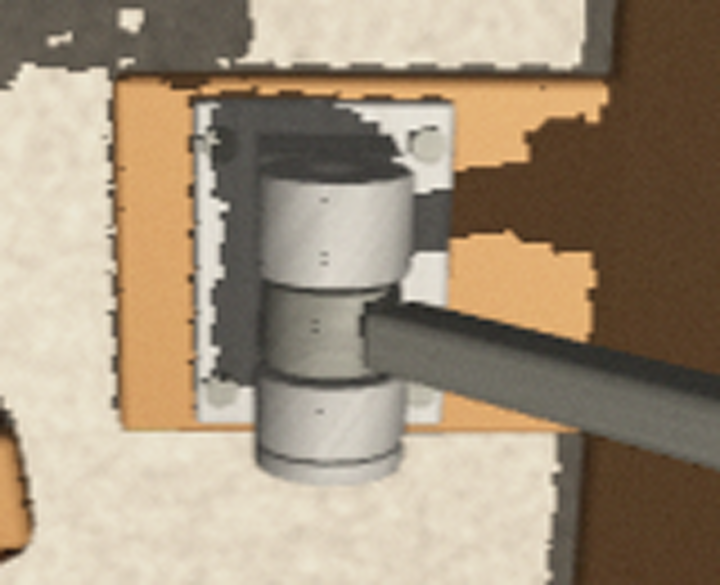

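```bash
cat >> h.py <<'E'
def fitfork(P,box,ctr=(.51,-.05),yaw0=-8):
    from scipy.optimize import least_squares
    r0,r1,c0,c1=box; Q=P[r0:r1,c0:c1].reshape(-1,3); a=np.radians(yaw0)
    q=Q-[*ctr,0]; X=q[:,0]*np.cos(a)+q[:,1]*np.sin(a); Y=-q[:,0]*np.sin(a)+q[:,1]*np.cos(a)
    m=(abs(X)<.03)&(abs(Y)<.04)&(Q[:,2]>.075)&(Q[:,2]<.097)
    # two lugs only (|Y|>14mm)
    m&=(abs(Y)>.014); S=Q[m]
    def res(v,S=S):
        a=v[1]; n=np.array([np.cos(a),np.sin(a)])
        return np.hypot(S[:,:2]@n-v[0],S[:,2]-v[2])-.018
    s=least_squares(res,[ctr[0]*np.cos(a)+ctr[1]*np.sin(a),a,.07],loss='soft_l1',f_scale=.001)
    v=s.x; y=S[:,:2]@[-np.sin(v[1]),np.cos(v[1])]
    print('n',m.sum(),'axis x_n',v[0].round(4),'yaw',np.degrees(v[1]).round(2),'h',v[2].round(4),'rms',np.std(s.fun).round(5),'y ext',np.percentile(y,[0,1,99,100]).round(4))
    ym=(np.percentile(y,.5)+np.percentile(y,99.5))/2
    n=np.array([np.cos(v[1]),np.sin(v[1])]); tt=np.array([-n[1],n[0]])
    print('centre',(n*v[0]+tt*ym).round(4)); return v,ym
E
python3 -c "
from h import *
f=load('w1'); o=np.load('pics/w1o.npy',allow_pickle=True).item(); R,t=wristRt(f,o); P=cloud(f,R,t)
fitfork(P,(165,270,290,410))
fitfork(cloud(load('top0')),(200,290,300,400))
fitfork(cloud(load('side0')),(190,290,320,400))
img=f['img'].astype(int); hsv=cv2.cvtColor(f['img'],cv2.COLOR_RGB2HSV)
m=(hsv[...,1]>100)&(hsv[...,0]<20)
pts=[]
for r in range(175,240):
    c=np.where(m[r,285:330])[0]
    if len(c): pts.append((285+c[0]-.5,r))
W=pix2plane(f,pts,.015,R,t); l=cv2.fitLine(W[:,:2].astype(np.float32),cv2.DIST_HUBER,0,.01,.01).ravel(); print('board left edge',np.degrees(np.arctan2(l[1],l[0])),l)
pts=[]
for c in range(300,395):
    r=np.where(m[155:185,c])[0]
    if len(r): pts.append((c,155+r[0]-.5))
W=pix2plane(f,pts,.015,R,t); l=cv2.fitLine(W[:,:2].astype(np.float32),cv2.DIST_HUBER,0,.01,.01).ravel(); print('board +y edge',np.degrees(np.arctan2(l[1],l[0])),l)
pts=[]
for c in range(300,395):
    r=np.where(m[235:255,c])[0]
    if len(r): pts.append((c,235+r[-1]+.5))
W=pix2plane(f,pts,.015,R,t); l=cv2.fitLine(W[:,:2].astype(np.float32),cv2.DIST_HUBER,0,.01,.01).ravel(); print('board -y edge',np.degrees(np.arctan2(l[1],l[0])),l)
"
```

```text
n 1373 axis x_n 0.4985 yaw -7.94 h 0.0704 rms 0.0012 y ext [-0.0156 -0.0151  0.054   0.0542]
centre [ 0.4964 -0.0497]
n 181 axis x_n 0.4993 yaw -7.08 h 0.0709 rms 0.00311 y ext [-0.0218 -0.0216  0.0474  0.0479]
centre [ 0.4971 -0.0488]
n 237 axis x_n 0.4986 yaw -8.06 h 0.069 rms 0.00221 y ext [-0.0155 -0.0138  0.0568  0.0581]
centre [ 0.4966 -0.0492]
board left edge 81.99752 [ 0.13921584  0.9902621   0.44233996 -0.0440418 ]
board +y edge -7.6052814 [ 0.99120337 -0.13234776  0.5027794  -0.00112912]
board -y edge -7.6528006 [ 0.9910932  -0.13316979  0.49488908 -0.09746206]
```

```bash
python3 -c "
from h import *
plan(.43,.28,.26,-28)"
```

```text
now [ 0.4796 -0.031   0.2999] [-179.95    0.     82.47] j [ 28.8  10.3 -31.8  89.7   5.5  81.6 -11. ] t 2.2
tool delta mm [301.8 -89.8  40. ] norm 317.4 spin rad(total) 1.928 (translate first)
```

Emit:
step_arm(
  increments=[
    [50, -15, 0, 0, 0],
    [50, -15, 0, 0, 0],
    [50, -15, 0, 0, 0],
    [50, -15, 10, 0, 0],
    [50, -15, 15, 0, 0],
    [52, -15, 15, 0, 0],
    [0, 0, 0, 0.175, 0],
    [0, 0, 0, 0.175, 0],
  ],
)

```text
clock: 3.2
tool_pos: [0.432, 0.2814, 0.2595]
eef_rot: [-179.9, 0.1, 61.6]
ft_force: [0.2, -0.2, -0.4]
grip_width: 1.002
```

Emit:
step_arm(
  increments=[
    [0, 0, 0, 0.175, 0],
    [0, 0, 0, 0.175, 0],
    [0, 0, 0, 0.175, 0],
    [0, 0, 0, 0.175, 0],
    [0, 0, 0, 0.175, 0],
    [0, 0, 0, 0.175, 0],
    [0, 0, 0, 0.175, 0],
    [0, 0, 0, 0.175, 0],
  ],
)

```text
clock: 4.2
tool_pos: [0.4327, 0.2805, 0.2599]
eef_rot: [180.0, 0.0, -18.8]
ft_force: [-0.3, -0.5, 1.1]
grip_width: 1.001
```

```bash
python3 -c "
from h import *
plan(.43,.28,.26,-28)
o=env.get_obs(); f=save('wrist','w2'); np.save('pics/w2o.npy',o,allow_pickle=True)"
```

```text
now [0.4327 0.2805 0.2599] [ 1.7996e+02  3.0000e-02 -1.8760e+01] j [ -13.6   15.2  -26.7   89.2    6.9   77.3 -149.8] t 4.2
tool delta mm [-2.4  1.3 -0.1] norm 2.7 spin rad(total) 0.161 (translate first)
```

View pics/w2.png

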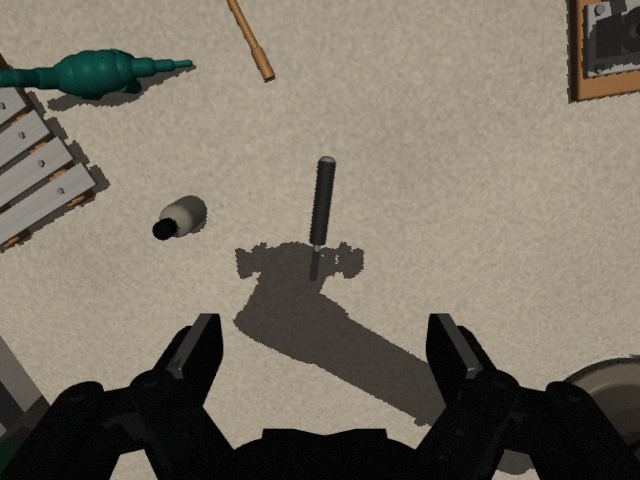

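```bash
python3 -c "
from h import *
f=load('w2'); o=np.load('pics/w2o.npy',allow_pickle=True).item(); R,t=wristRt(f,o)
g=cv2.cvtColor(f['img'],cv2.COLOR_RGB2GRAY)
mid=[]
for r in range(163,240,2):
    c=np.where(g[r,295:350]<70)[0]
    if r in(163,201,239): print(r,c.min()+295,c.max()+295)
    if len(c): mid.append((295+(c.min()+c.max())/2,r))
W=pix2plane(f,mid,.009,R,t)
l=cv2.fitLine(W[:,:2].astype(np.float32),cv2.DIST_HUBER,0,.001,.001).ravel(); d=l[:2]; print('dir',np.degrees(np.arctan2(d[1],d[0])),l)
for n,uv,z in (('back end',(327,156),.009),('shoulder',(318.5,246),.009),('tip',(314,280.5),.009)):
    w=pix2plane(f,[uv],z,R,t)[0][:2]; print(n,w.round(4),'along',((w-l[2:])@d*1000).round(1),'off',((w-l[2:])@[-d[1],d[0]]*1000).round(1))
a=f['img'][140:300,270:370]; cv2.imwrite('pics/d.png',cv2.resize(a,None,fx=3.7,fy=3.7,interpolation=cv2.INTER_CUBIC)[:,:,::-1])
"
```

```text
163 318 335
201 314 330
239 309 325
dir -25.614954 [ 0.9017197  -0.43232113  0.42472506  0.2858866 ]
back end [0.4752 0.2621] along 55.8 off 0.4
shoulder [0.3844 0.3026] along -43.6 off -2.3
tip [0.3459 0.3214] along -86.5 off -2.0
```

View pics/d.png

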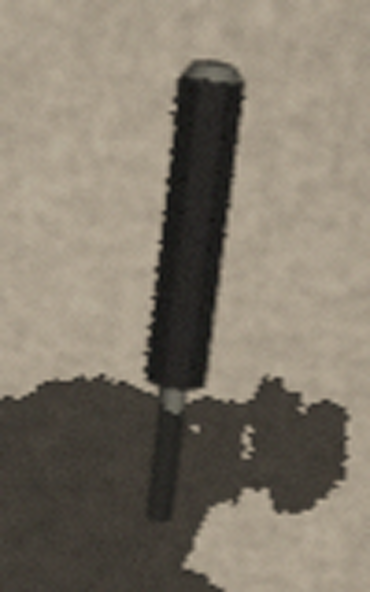

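```bash
python3 -c "
from h import *
f=load('w2'); o=np.load('pics/w2o.npy',allow_pickle=True).item(); R,t=wristRt(f,o)
uv=np.array([[213,60],[211,81],[176,383],[174,388],[159.5,520]])/3.7+[270-.4,140-.4]
W=pix2plane(f,uv,.009,R,t)[:,:2]; print(W.round(4))
b,tip=W[1],W[4]; print('dir back->tip',np.degrees(np.arctan2(*(tip-b)[::-1])),np.linalg.norm(W[4]-W[0]),np.linalg.norm(W[4]-W[3]))
d=(tip-b)/np.linalg.norm(tip-b); print('mid from tip',tip-d*.091)
P=cloud(f,R,t); print(P[200,320:326]); print(cloud(load('side0'))[370,284])
s=load('side0'); hs=cv2.cvtColor(s['img'],cv2.COLOR_RGB2GRAY)
m=(hs<60).astype(np.uint8); n,lab,st,c=cv2.connectedComponentsWithStats(m); 
i=[k for k in range(n) if 260<c[k][0]<305 and 340<c[k][1]<400 and st[k][4]>50]; print(st[i],c[i]); print(pix2plane(s,c[i],.009))
T=load('top0');h=cv2.cvtColor(T['img'],cv2.COLOR_RGB2GRAY);m=(h<70).astype(np.uint8); n,lab,st,c=cv2.connectedComponentsWithStats(m);i=[k for k in range(n) if 200<c[k][0]<235 and 250<c[k][1]<300 and st[k][4]>30]; print(st[i],c[i],pix2plane(T,c[i],.009))
"
```

```text
[[0.4753 0.2618]
 [0.47   0.2642]
 [0.3881 0.3029]
 [0.3868 0.304 ]
 [0.3468 0.3227]]
dir back->tip 154.60705555191385 0.14220518835867108 0.044146304392056815
mid from tip [0.42901692 0.28368627]
[[0.43540364 0.28328513 0.01812912]
 [0.43501311 0.28231033 0.01786761]
 [0.43477804 0.281277   0.01836965]
 [0.43448125 0.28026837 0.01856612]
 [0.4340352  0.27931129 0.01803605]
 [0.43370273 0.27831436 0.01805946]]
[0.42445103 0.28628723 0.01676316]
[[271 348  26  44 391]] [[282.99488491 369.56521739]]
[[0.42950871 0.28412907 0.009     ]]
[[210 256  19  30 165]] [[218.73939394 270.61818182]] [[0.43251222 0.28341979 0.009     ]]
```

```bash
python3 -c "
from h import *
plan(.4295,.2842,.014,-25.4)"
```

```text
now [0.4327 0.2805 0.26  ] [ 1.7996e+02  2.0000e-02 -1.8950e+01] j [ -13.6   15.2  -26.7   89.2    6.9   77.3 -150. ] t 4.25
tool delta mm [ -4.1  -2.7 246. ] norm 246.0 spin rad(total) 0.113 (translate first)
```

Emit:
step_arm(
  increments=[
    [-4, -2.5, 40, 0, 0],
    [0, 0, 50, 0.11, 0.3],
    [0, 0, 50, 0, 0.4],
    [0, 0, 40, 0, 0.4],
    [0, 0, 20, 0, 0.4],
    [0, 0, 0, 0, 0.4],
  ],
  squeeze=100,
)

```text
clock: 5.0
tool_pos: [0.4284, 0.2831, 0.0585]
eef_rot: [179.8, 0.2, -24.6]
ft_force: [-0.2, -0.5, -0.1]
grip_width: 0.595
```

```bash
python3 -c "
from h import *
plan(.4295,.2842,.014,-25.4)
o=env.get_obs(); f=save('wrist','w3'); np.save('pics/w3o.npy',o,allow_pickle=True)"
```

```text
now [0.4284 0.2831 0.0585] [ 1.7977e+02  1.5000e-01 -2.4560e+01] j [ -17.2   26.3  -23.6  105.    13.    51.6 -161.3] t 5.0
tool delta mm [ 0.7 -1.6 44.4] norm 44.5 spin rad(total) 0.015 (translate first)
```

View pics/w3.png

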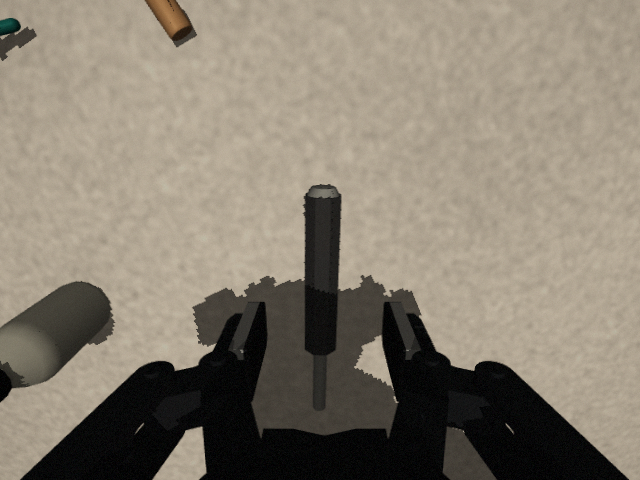

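```bash
python3 -c "
from h import *
f=load('w3'); o=np.load('pics/w3o.npy',allow_pickle=True).item(); R,t=wristRt(f,o)
W=pix2plane(f,[(322.5,197),(319.5,350),(319.5,355),(319.3,409)],.009,R,t)
T=(W-o['tool_pos'])@rpy(o['eef_rot']); print((T*1000).round(1)); print(np.degrees(np.arctan2(T[3,1]-T[0,1],-T[3,0]+T[0,0])))
"
```

```text
[[ 45.2  -0.2  49.3]
 [-47.   -2.   49.6]
 [-50.6  -2.   49.6]
 [-92.1  -2.3  49.7]]
-0.898258566752453
```

Emit:
step_arm(
  increments=[
    [0, -1.2, 25, 0.015, 0.4],
    [0, 0, 14, 0, 0.4],
    [0, 0, 5, 0, 0.4],
    [0, 0, 0, 0, 0.4],
    [0, 0, 0, 0, 1],
    [0, 0, 0, 0, 1],
    [0, 0, 0, 0, 1],
    [0, 0, 0, 0, 1],
  ],
  squeeze=100,
)

```text
clock: 6.05
tool_pos: [0.4307, 0.2854, 0.0173]
eef_rot: [-180.0, -0.1, -25.5]
ft_force: [-1.8, -0.7, 5.4]
grip_width: 0.172
```

Emit:
step_arm(
  increments=[
    [0, 0, 0, 0, 1],
    [0, 0, 0, 0, 1],
  ],
)

```text
clock: 6.3
tool_pos: [0.4307, 0.2854, 0.0173]
eef_rot: [-180.0, -0.1, -25.5]
ft_force: [-1.2, -1.3, 5.4]
grip_width: 0.169
```

Emit:
step_arm(
  increments=[
    [0, 0, -5, 0, 1],
    [0, 0, -25, 0, 1],
    [0, 0, -40, 0, 1],
    [0, 0, -40, 0, 1],
    [0, 0, 0, 0, 1],
  ],
)

```text
clock: 6.92
tool_pos: [0.4324, 0.2872, 0.1296]
eef_rot: [-179.6, -0.2, -25.4]
ft_force: [0.4, 0.2, -2.3]
grip_width: 0.171
```

```bash
python3 -c "
from h import *
plan(.4295,.2842,.014,-25.4)
o=env.get_obs(); print(o['ft_force'],o['ft_torque'],o['grip_width']);f=save('wrist','w4'); np.save('pics/w4o.npy',o,allow_pickle=True);save('side','s4')"
```

```text
now [0.4324 0.2872 0.1296] [-179.61   -0.23  -25.44] j [ -15.9   21.3  -25.   100.6   10.3   59.9 -160. ] t 6.92
tool delta mm [ -1.8   4.8 115.6] norm 115.7 spin rad(total) -0.001 (translate first)
[ 0.37909991  0.22554236 -2.27242453] [ 0.01691764 -0.04808811  0.00357926] 0.1713181443516491
```

View pics/w4.png

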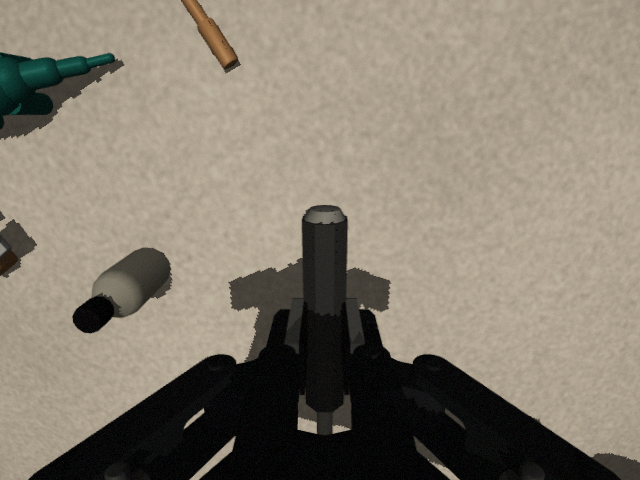

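View pics/s4.png

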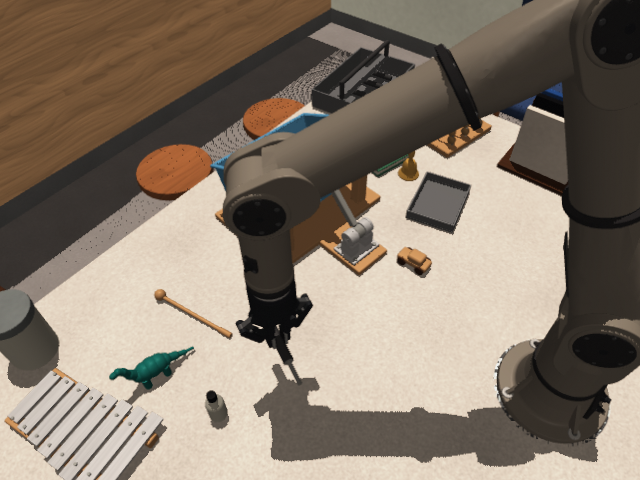

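```bash
cat >> h.py <<'E'
def toolcloud(f):
    P=cloud(f,np.eye(3),np.zeros(3)); H=f['hand_eye']; return P@H[:3,:3].T+H[:3,3]
E
python3 -c "
from h import *
f=load('w4'); T=toolcloud(f)*1000
for r in (212,220,240,260,280,300,320,340,360,380,400,415,425): print(r,T[r,324].round(1))
g=cv2.cvtColor(f['img'],cv2.COLOR_RGB2GRAY)
a=f['img'][195:445,270:380]; cv2.imwrite('pics/e.png',cv2.resize(a,None,fx=2.4,fy=2.4,interpolation=cv2.INTER_CUBIC)[:,:,::-1])
"
```

```text
212 [49.1  0.6  2.4]
220 [46.8  0.6 -0.8]
240 [39.1  0.6 -1.5]
260 [30.9  0.6 -1.4]
280 [22.4  0.6 -1.5]
300 [12.5  0.6  0.5]
320 [ 4.3  0.6 -1.7]
340 [-6.   0.7 -0.7]
360 [-16.2   0.7  -0.8]
380 [-26.5   0.7  -1.4]
400 [-37.8   0.7  -1.3]
415 [-51.    0.7   3. ]
425 [-57.3   0.7   3.1]
```

View pics/e.png

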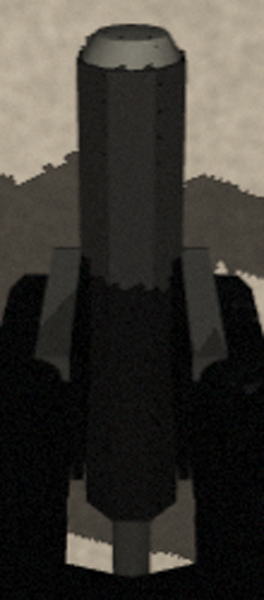

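Emit:
step_arm(
  increments=[
    [0, 0, -30, -0.17, 1],
    [0, 0, -10, -0.17, 1],
    [0, 0, 0, -0.17, 1],
    [0, 0, 0, -0.17, 1],
    [0, 0, 0, -0.17, 1],
    [0, 0, 0, -0.17, 1],
    [0, 0, 0, -0.17, 1],
    [0, 0, 0, -0.17, 1],
  ],
)

```text
clock: 8.02
tool_pos: [0.429, 0.2842, 0.1639]
eef_rot: [-179.9, 0.3, 52.8]
ft_force: [0.6, -0.6, -2.0]
grip_width: 0.166
```

Emit:
step_arm(
  increments=[
    [0, 0, 0, -0.17, 1],
    [0, 0, 0, -0.17, 1],
    [0, 0, 0, -0.17, 1],
    [0, 0, 0, 0, 1],
  ],
)

```text
clock: 8.52
tool_pos: [0.4292, 0.2844, 0.1642]
eef_rot: [-179.8, 0.1, 81.6]
ft_force: [-0.2, 0.3, -2.2]
grip_width: 0.169
```

```bash
python3 -c "
from h import *
plan(.5193,.1149,.078,82.1); print(env.get_obs()['ft_force'])"
```

```text
now [0.4292 0.2844 0.1642] [-1.7979e+02  1.3000e-01  8.1590e+01] j [  0.1  23.8 -46.8  97.4  18.5  67.1 -60.1] t 8.53
tool delta mm [-154.3  114.2   86.2] norm 210.4 spin rad(total) -0.009 (translate first)
[-0.22660812  0.25823982 -2.15131514]
```

Emit:
step_arm(
  increments=[
    [-38, 28, 10, -0.009, 1],
    [-38, 28, 20, 0, 1],
    [-38, 28, 25, 0, 1],
    [-25, 20, 20, 0, 1],
    [-15, 10, 11, 0, 1],
    [0, 0, 0, 0, 1],
    [0, 0, 0, 0, 1],
  ],
)

```text
clock: 9.4
tool_pos: [0.5215, 0.1198, 0.0811]
eef_rot: [180.0, -0.1, 82.3]
ft_force: [-0.0, 0.9, -1.9]
grip_width: 0.174
```

```bash
python3 -c "
from h import *
plan(.5193,.1149,.078,82.1); o=env.get_obs(); print(o['ft_force']);f=save('wrist','w5'); np.save('pics/w5o.npy',o,allow_pickle=True);save('side','s5');save('top','t5')
a=load('s5')['img'][180:320,240:440]; cv2.imwrite('pics/s5z.png',cv2.resize(a,None,fx=4,fy=4,interpolation=cv2.INTER_CUBIC)[:,:,::-1])"
```

```text
now [0.5215 0.1198 0.0811] [ 1.7998e+02 -1.3000e-01  8.2350e+01] j [ 15.7  30.6 -41.5 100.3  23.4  57.9 -42.1] t 9.4
tool delta mm [-5.2 -1.6  3.1] norm 6.2 spin rad(total) 0.004 (translate first)
[-0.01855924  0.88923221 -1.87674743]
```

View pics/w5.png

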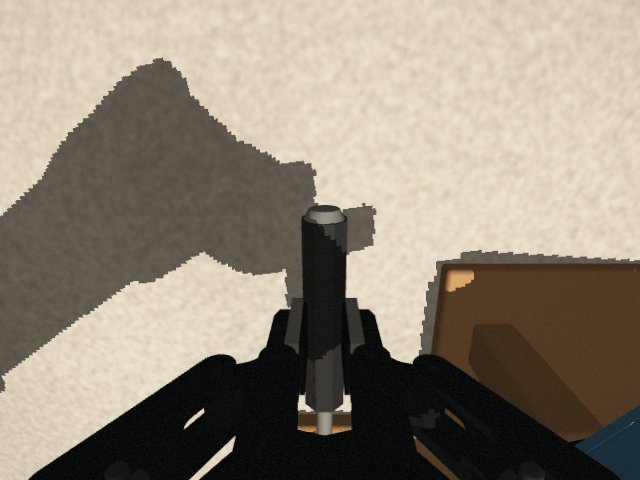

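View pics/s5z.png

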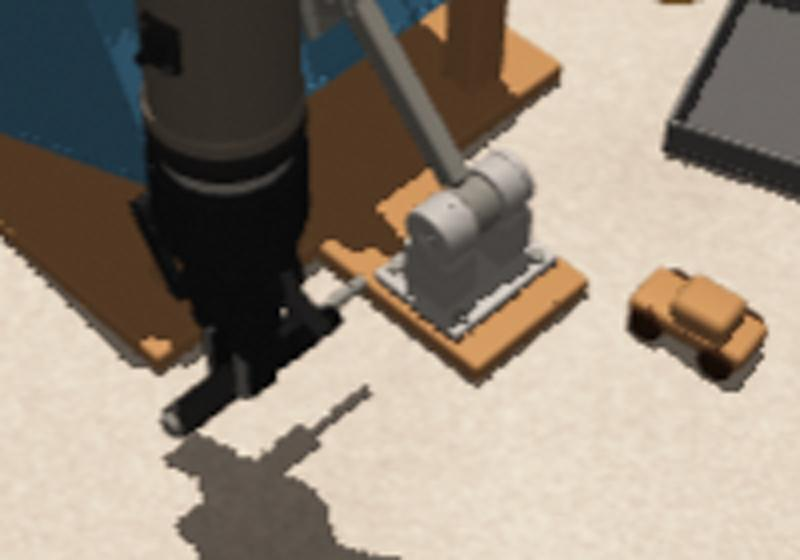

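```bash
cat >> h.py <<'E'
def proj(f,X): return cv2.projectPoints(np.float64(X).reshape(-1,3),cv2.Rodrigues(f['R'])[0],f['t'],f['intrinsics'],f['distortion'])[0].reshape(-1,2)
E
python3 -c "
from h import *
o=np.load('pics/w5o.npy',allow_pickle=True).item(); Rt=rpy(o['eef_rot'])
tip=o['tool_pos']+Rt@[-.091,0,.008]; sh=o['tool_pos']+Rt@[-.045,0,.008]
a=np.radians(-7.9); C=np.array([.4965,-.0495]); y=np.array([-np.sin(a),np.cos(a)]); M=np.r_[C+.035*y,.07]; print('tip',tip,'mouth',M)
for n in ('s5','t5'):
    f=load(n); uv=proj(f,[tip,sh,M]); print(n,uv.round(1))
    c=uv[2].astype(int)
    x0,y0=c[0]-40,c[1]-30
    z=cv2.resize(f['img'][y0:y0+75,x0:x0+100],None,fx=8,fy=8,interpolation=cv2.INTER_CUBIC)[:,:,::-1].copy()
    for p in uv: cv2.circle(z,tuple(((p-[x0,y0]+.5)*8).astype(int)),3,(0,0,255),-1)
    cv2.imwrite('pics/%sz.png'%n,z); print(x0,y0)
"
```

```text
tip [0.50940634 0.02962121 0.07286443] mouth [ 0.50131056 -0.01483217  0.07      ]
s5 [[330.4 249.1]
 [315.  260.8]
 [345.7 239.4]]
305 209
t5 [[308.3 242.1]
 [291.7 239.7]
 [324.4 245.4]]
284 215
```

View pics/s5z.png

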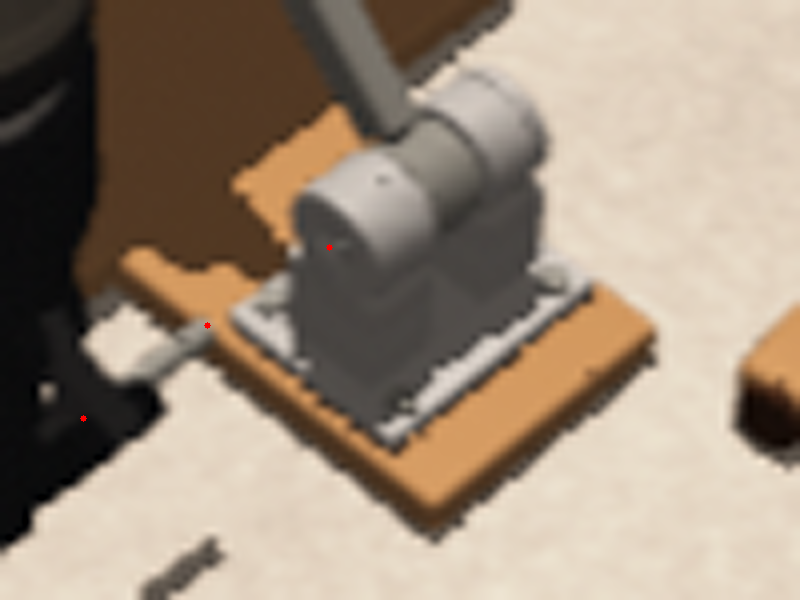

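View pics/t5z.png

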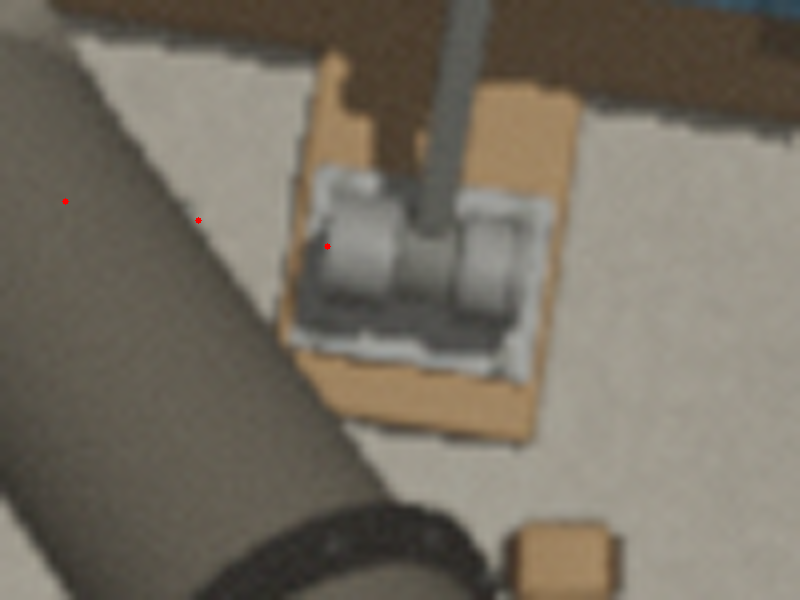

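```bash
python3 -c "
from h import *
f=load('s5'); a=f['img'][222:258,310:358].astype(float)
z=cv2.resize(np.clip((a-20)*1.9,0,255).astype(np.uint8),None,fx=16,fy=16,interpolation=cv2.INTER_NEAREST)[:,:,::-1].copy()
cv2.imwrite('pics/s5y.png',z)
"
```

```text
(no output)
```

View pics/s5y.png

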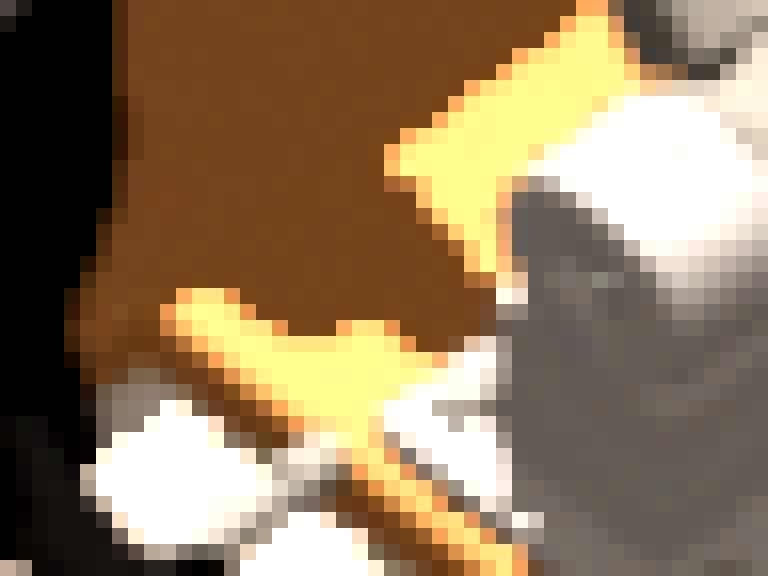

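Emit:
step_arm(
  increments=[
    [-10, -1.4, 2.9, 0.004, 1],
    [-15, 0, 0, 0, 1],
    [-8, 0, 0, 0, 1],
    [0, 0, 0, 0, 1],
    [0, 0, 0, 0, 1],
    [0, 0, 0, 0, 1],
  ],
  squeeze=120,
)

```text
clock: 10.3
tool_pos: [0.5161, 0.0854, 0.0775]
eef_rot: [180.0, -0.0, 82.0]
ft_force: [-0.2, -0.5, -2.6]
grip_width: 0.156
```

```bash
cat >> h.py <<'E'
def st():
    o=env.get_obs(); a=np.radians(-7.9); n=np.array([np.cos(a),np.sin(a)]); y=np.array([-n[1],n[0]]); p=o['tool_pos']
    print('t',round(o['clock'],2),'n',(p[:2]@n*1000).round(2),"y'",(p[:2]@y*1000).round(2),'tip->face',((p[:2]@y-.091-.0542)*1000).round(2),'z',(p[2]*1000).round(2),'rot',o['eef_rot'].round(2),'F n,y,z',(o['ft_force'][:2]@n).round(2),(o['ft_force'][:2]@y).round(2),o['ft_force'][2].round(2),'M',o['ft_torque'].round(3))
E
python3 -c "
from h import *
st(); save('side','s6'); st()
f=load('s6'); a=f['img'][215:265,305:365]
z=cv2.resize(np.clip((a.astype(float)-10)*1.5,0,255).astype(np.uint8),None,fx=12,fy=12,interpolation=cv2.INTER_CUBIC)[:,:,::-1].copy()
cv2.imwrite('pics/s6y.png',z)"
```

```text
t 10.3 n 499.5 y' 155.49 tip->face 10.29 z 77.51 rot [ 1.7999e+02 -4.0000e-02  8.2040e+01] F n,y,z -0.12 -0.47 -2.61 M [ 0.021 -0.016  0.056]
t 10.35 n 499.49 y' 155.44 tip->face 10.24 z 77.48 rot [ 1.7999e+02 -3.0000e-02  8.2030e+01] F n,y,z -0.29 0.6 -2.91 M [-0.025  0.024  0.01 ]
```

View pics/s6y.png

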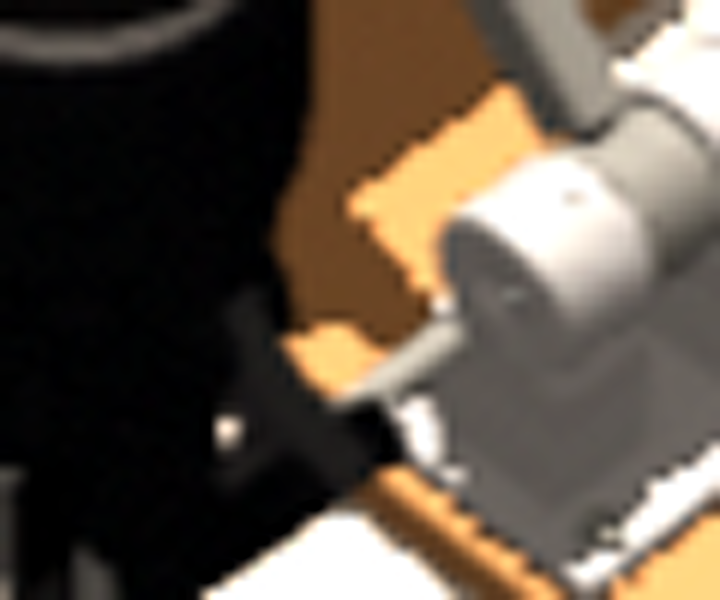

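```bash
python3 -c "
from h import *
o=env.get_obs(); Rt=rpy(o['eef_rot']); f=load('s6')
tip=o['tool_pos']+Rt@[-.091,0,.0082]; a=np.radians(-7.9); C=np.array([.4965,-.0495]); y=np.array([-np.sin(a),np.cos(a)]);n=np.array([np.cos(a),np.sin(a)])
C=n*.4987+y*.0192
M=np.r_[C+.035*y,.07]
print(proj(f,[tip,M,M+np.r_[n,0]*.01,M+[0,0,.01],M+[0,0,.018],M+np.r_[n,0]*.018,M-np.r_[n,0]*.018]).round(1))
a=f['img'][222:252,330:360]
z=cv2.resize(np.clip((a.astype(float)-40)*3,0,255).astype(np.uint8),None,fx=20,fy=20,interpolation=cv2.INTER_NEAREST)[:,:,::-1].copy()
cv2.imwrite('pics/s6x.png',z)
"
```

```text
[[342.1 241.9]
 [345.6 239.4]
 [342.4 236.9]
 [345.8 236.4]
 [345.9 233.9]
 [339.8 235. ]
 [351.6 243.9]]
```

View pics/s6x.png

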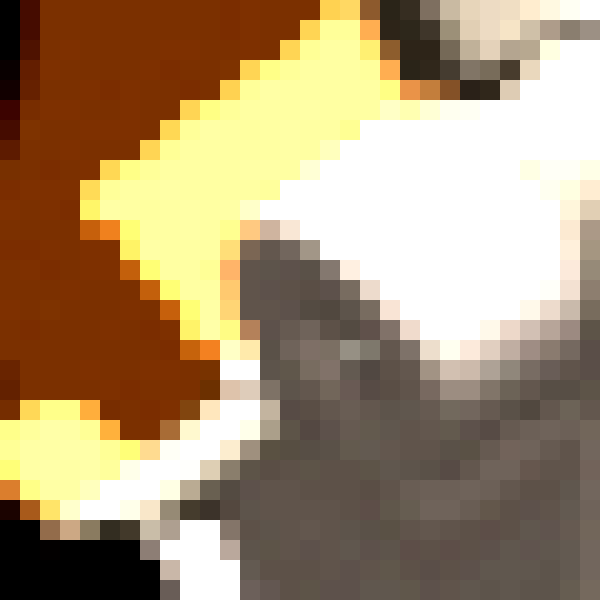

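```bash
python3 -c "
from h import *
a=np.radians(-7.9);n=np.array([np.cos(a),np.sin(a)]);y=np.array([-n[1],n[0]])
f=load('s6');P=cloud(f)
for r in (234,236,238,240,242):
  print(r,[(c,int((P[r,c,:2]@n*1000).round()-499),int((P[r,c,:2]@y*1000).round()-19),int(P[r,c,2]*1000)) for c in range(338,354)])
T=load('top0'); w=pix2plane(T,[(329,245.4),(345,246.5)],.07)[:,:2]; print(w@n,w@y)
"
```

```text
Traceback (most recent call last):
ValueError: cannot convert float NaN to integer
```

```bash
python3 -c "
from h import *
a=np.radians(-7.9);n=np.array([np.cos(a),np.sin(a)]);y=np.array([-n[1],n[0]])
f=load('s6');P=np.nan_to_num(cloud(f),nan=9)
for r in (234,236,238,240,242):
  print(r,[(c,int((P[r,c,:2]@n*1000).round()-499),int((P[r,c,:2]@y*1000).round()-19),int(P[r,c,2]*1000)) for c in range(338,354)])
T=load('top0'); w=pix2plane(T,[(329,245.4),(345,246.5)],.07)[:,:2]; print(w@n,w@y)
"
```

```text
234 [(338, 58, -1, 12), (339, 56, -3, 12), (340, 54, -4, 13), (341, 15, 34, 75), (342, 11, 35, 78), (343, 9, 34, 79), (344, 5, 35, 83), (345, 3, 34, 84), (346, 0, 35, 87), (347, -1, 32, 85), (348, -2, 30, 85), (349, -5, 31, 88), (350, 7179, 10133, 9000), (351, -7, 26, 86), (352, -9, 25, 86), (353, -11, 24, 86)]
236 [(338, 53, 3, 12), (339, 52, 1, 11), (340, 48, 2, 15), (341, 13, 36, 70), (342, 13, 33, 68), (343, 8, 35, 74), (344, 5, 35, 77), (345, 4, 33, 76), (346, -1, 35, 81), (347, -3, 34, 81), (348, -5, 34, 84), (349, -7, 33, 85), (350, -9, 31, 85), (351, -11, 30, 85), (352, -12, 28, 85), (353, -11, 23, 80)]
238 [(338, 48, 8, 13), (339, 46, 8, 14), (340, 44, 6, 15), (341, 14, 35, 63), (342, 10, 35, 66), (343, 8, 34, 66), (344, 5, 35, 70), (345, 5, 32, 67), (346, 3, 31, 68), (347, -5, 36, 78), (348, -7, 35, 79), (349, -10, 35, 82), (350, -11, 33, 81), (351, -13, 32, 82), (352, -14, 30, 81), (353, -14, 27, 79)]
240 [(338, 44, 13, 13), (339, 41, 12, 14), (340, 40, 10, 14), (341, 7179, 10133, 9000), (342, 10, 36, 59), (343, 8, 35, 61), (344, 5, 35, 63), (345, 0, 36, 68), (346, 1, 33, 65), (347, 0, 30, 64), (348, -6, 34, 71), (349, -9, 34, 73), (350, -12, 34, 76), (351, -15, 34, 79), (352, -16, 32, 77), (353, -17, 30, 78)]
242 [(338, 38, 19, 16), (339, 37, 17, 15), (340, 2, 51, 72), (341, 1, 48, 70), (342, -1, 47, 71), (343, 7, 35, 54), (344, 4, 36, 58), (345, 7179, 10133, 9000), (346, -3, 36, 64), (347, -4, 34, 63), (348, -7, 34, 65), (349, -10, 35, 68), (350, -12, 34, 69), (351, -16, 35, 73), (352, -18, 34, 75), (353, -18, 31, 72)]
[0.50043064 0.50404226] [ 0.04165645 -0.00229064]
```

Emit:
step_arm(
  increments=[
    [-3, -1.3, -0.7, 0, 1],
    [-3, 0, 0, 0, 1],
    [0, 0, 0, 0, 1],
    [0, 0, 0, 0, 1],
  ],
)

```text
clock: 10.85
tool_pos: [0.514, 0.0788, 0.0781]
eef_rot: [180.0, -0.0, 82.0]
ft_force: [-0.4, -0.3, -2.2]
grip_width: 0.159
```

```bash
python3 -c "
from h import *
st()"
```

```text
t 10.85 n 498.29 y' 148.75 tip->face 3.55 z 78.1 rot [180.    -0.    81.97] F n,y,z -0.38 -0.38 -2.2 M [ 0.021 -0.015 -0.013]
```

Emit:
step_arm(
  increments=[
    [-1.5, 0, 0, 0, 1],
    [-1.5, 0, 0, 0, 1],
    [0, 0, 0, 0, 1],
  ],
)

```text
clock: 11.22
tool_pos: [0.5135, 0.0756, 0.0781]
eef_rot: [-180.0, 0.0, 82.0]
ft_force: [-0.1, -0.5, -1.8]
grip_width: 0.156
```

```bash
python3 -c "
from h import *
st()"
```

```text
t 11.22 n 498.27 y' 145.48 tip->face 0.28 z 78.05 rot [-1.800e+02  1.000e-02  8.196e+01] F n,y,z -0.08 -0.49 -1.79 M [-0.005 -0.04  -0.012]
```

Emit:
step_arm(
  increments=[
    [-1, 0, 0, 0, 1],
    [-1, 0, 0, 0, 1],
    [0, 0, 0, 0, 1],
  ],
)

```text
clock: 11.6
tool_pos: [0.5133, 0.0737, 0.078]
eef_rot: [-180.0, 0.0, 82.0]
ft_force: [0.2, -0.1, -2.7]
grip_width: 0.161
```

Emit:
step_arm(
  increments=[
    [-1, 0, 0, 0, 1],
    [-0.5, 0, 0, 0, 1],
    [0, 0, 0, 0, 1],
  ],
)

```text
clock: 11.98
tool_pos: [0.513, 0.0723, 0.0781]
eef_rot: [-180.0, 0.0, 82.0]
ft_force: [0.3, -0.3, -1.3]
grip_width: 0.159
```

```bash
python3 -c "
from h import *
st()"
```

```text
t 11.97 n 498.22 y' 142.18 tip->face -3.02 z 78.07 rot [-1.800e+02  1.000e-02  8.198e+01] F n,y,z 0.36 -0.24 -1.29 M [ 0.01   0.045 -0.014]
```

Emit:
step_arm(
  increments=[
    [-1, 0, 0, 0, 1],
    [0, 0, 0, 0, 1],
  ],
)

```text
clock: 12.22
tool_pos: [0.5129, 0.0713, 0.0781]
eef_rot: [-180.0, 0.0, 82.0]
ft_force: [-0.3, -0.7, -2.3]
grip_width: 0.16
```

Emit:
step_arm(
  increments=[
    [-1, 0, 0, 0, 1],
    [0, 0, 0, 0, 1],
  ],
)

```text
clock: 12.48
tool_pos: [0.5128, 0.0703, 0.0781]
eef_rot: [-180.0, 0.0, 82.0]
ft_force: [-0.0, 0.3, -1.8]
grip_width: 0.163
```

Emit:
step_arm(
  increments=[
    [-1, 0, 0, 0, 1],
    [0, 0, 0, 0, 1],
  ],
)

```text
clock: 12.72
tool_pos: [0.5126, 0.0694, 0.0781]
eef_rot: [-180.0, 0.0, 82.0]
ft_force: [0.8, -0.7, -2.5]
grip_width: 0.156
```

```bash
python3 -c "
from h import *
st()"
```

```text
t 12.72 n 498.2 y' 139.21 tip->face -5.99 z 78.06 rot [-180.      0.     81.97] F n,y,z 0.9 -0.59 -2.51 M [-0.299  0.028 -0.2  ]
```

Emit:
step_arm(
  increments=[
    [-1, 0, 0, 0, 1],
    [0, 0, 0, 0, 1],
  ],
)

```text
clock: 12.98
tool_pos: [0.5124, 0.0692, 0.0782]
eef_rot: [-180.0, -0.1, 82.0]
ft_force: [-1.8, 2.4, -1.8]
grip_width: 0.158
```

```bash
python3 -c "
from h import *
st()"
```

```text
t 12.97 n 497.99 y' 138.96 tip->face -6.24 z 78.15 rot [-1.7999e+02 -6.0000e-02  8.2010e+01] F n,y,z -2.09 2.16 -1.81 M [0.567 0.102 0.531]
```

Emit:
step_arm(
  increments=[
    [-1, 0, 0, 0, 1],
    [0, 0, 0, 0, 1],
  ],
)

```text
clock: 13.22
tool_pos: [0.5122, 0.068, 0.0781]
eef_rot: [-180.0, -0.0, 82.0]
ft_force: [-0.9, 3.5, -1.6]
grip_width: 0.159
```

```bash
python3 -c "
from h import *
st()"
```

```text
t 13.22 n 497.99 y' 137.8 tip->face -7.4 z 78.11 rot [-1.7999e+02 -4.0000e-02  8.2000e+01] F n,y,z -1.32 3.31 -1.61 M [0.931 0.075 0.352]
```

Emit:
step_arm(
  increments=[
    [-1, -0.4, 0, 0, 1],
    [0, 0, 0, 0, 1],
  ],
)

```text
clock: 13.48
tool_pos: [0.5118, 0.0664, 0.0781]
eef_rot: [180.0, 0.0, 82.0]
ft_force: [-0.9, 1.6, -1.7]
grip_width: 0.161
```

```bash
python3 -c "
from h import *
st()"
```

```text
t 13.47 n 497.82 y' 136.16 tip->face -9.04 z 78.09 rot [1.800e+02 1.000e-02 8.197e+01] F n,y,z -1.11 1.49 -1.7 M [ 0.653  0.048 -0.09 ]
```

Emit:
step_arm(
  increments=[
    [-1, 0, 0, 0, 1],
    [0, 0, 0, 0, 1],
  ],
)

```text
clock: 13.72
tool_pos: [0.5118, 0.0652, 0.0781]
eef_rot: [180.0, 0.0, 82.0]
ft_force: [1.3, 1.3, -2.2]
grip_width: 0.161
```

```bash
python3 -c "
from h import *
st()"
```

```text
t 13.72 n 498.02 y' 134.88 tip->face -10.32 z 78.11 rot [1.7998e+02 3.0000e-02 8.1970e+01] F n,y,z 1.11 1.47 -2.22 M [ 0.463  0.008 -0.238]
```

```bash
python3 -c "
from h import *
st(); save('side','s7'); f=save('wrist','w7')
a=load('s7')['img'][200:275,300:400]; cv2.imwrite('pics/s7z.png',cv2.resize(a,None,fx=8,fy=8,interpolation=cv2.INTER_CUBIC)[:,:,::-1])"
```

```text
t 13.72 n 498.02 y' 134.88 tip->face -10.32 z 78.11 rot [1.7998e+02 3.0000e-02 8.1970e+01] F n,y,z 1.11 1.47 -2.22 M [ 0.463  0.008 -0.238]
```

View pics/s7z.png

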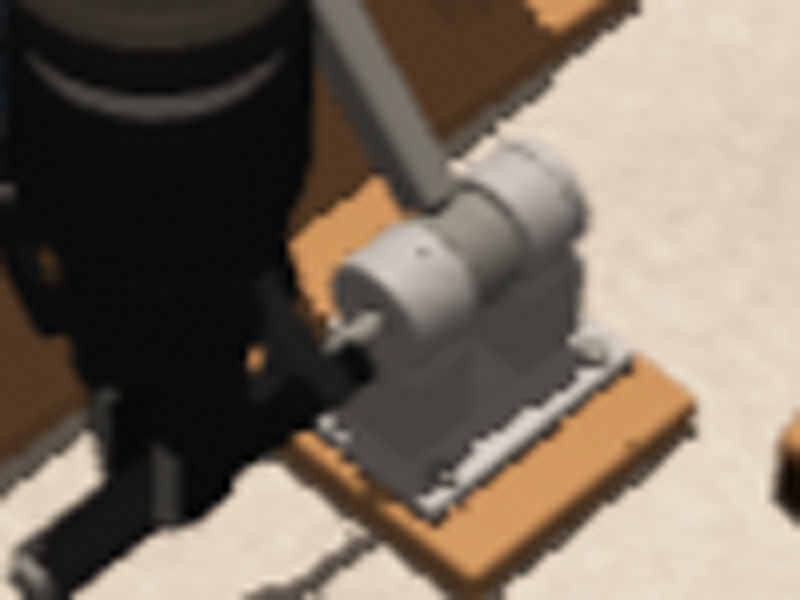

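View pics/w7.png

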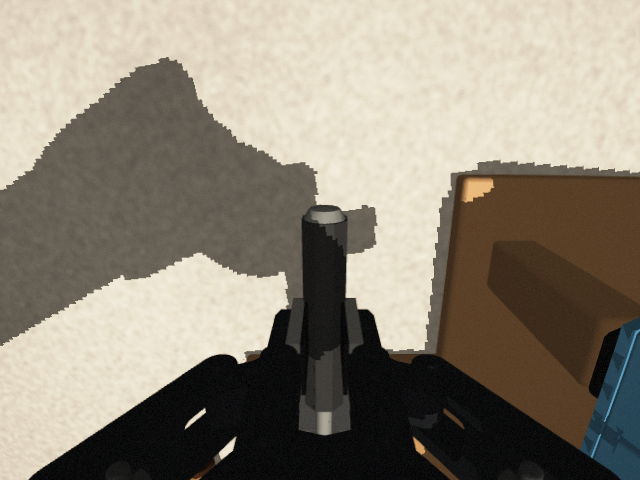

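Emit:
step_arm(
  increments=[
    [-1.2, 0, 0, 0, 1],
    [-1.2, 0, 0, 0, 1],
    [-1.2, 0, 0, 0, 1],
    [-1.2, 0, 0, 0, 1],
    [-1.2, 0, 0, 0, 1],
    [-1.2, 0, 0, 0, 1],
    [0, 0, 0, 0, 1],
  ],
)

```text
clock: 14.7
tool_pos: [0.5106, 0.058, 0.078]
eef_rot: [-180.0, 0.0, 82.0]
ft_force: [0.6, 1.0, -2.4]
grip_width: 0.164
```

```bash
python3 -c "
from h import *
st()"
```

```text
t 14.7 n 497.8 y' 127.58 tip->face -17.62 z 78.03 rot [-1.7999e+02  5.0000e-02  8.1970e+01] F n,y,z 0.45 1.1 -2.4 M [ 0.254 -0.052 -0.461]
```

Emit:
step_arm(
  increments=[
    [-1.3, 0, 0, 0, 1],
    [-1.3, 0, 0, 0, 1],
    [-1.3, 0, 0, 0, 1],
    [-1.3, 0, 0, 0, 1],
    [-1.3, 0, 0, 0, 1],
    [-1.3, 0, 0, 0, 1],
    [-1.3, 0, 0, 0, 1],
  ],
)

```text
clock: 15.58
tool_pos: [0.5092, 0.0497, 0.0781]
eef_rot: [-180.0, -0.0, 82.0]
ft_force: [0.3, 2.1, -2.2]
grip_width: 0.158
```

```bash
python3 -c "
from h import *
st(); save('side','s8')
a=load('s8')['img'][200:275,300:400]; cv2.imwrite('pics/s8z.png',cv2.resize(a,None,fx=8,fy=8,interpolation=cv2.INTER_CUBIC)[:,:,::-1])"
```

```text
t 15.57 n 497.57 y' 119.23 tip->face -25.97 z 78.07 rot [-1.7998e+02 -3.0000e-02  8.1980e+01] F n,y,z 0.03 2.15 -2.19 M [ 0.602 -0.035 -0.452]
```

View pics/s8z.png

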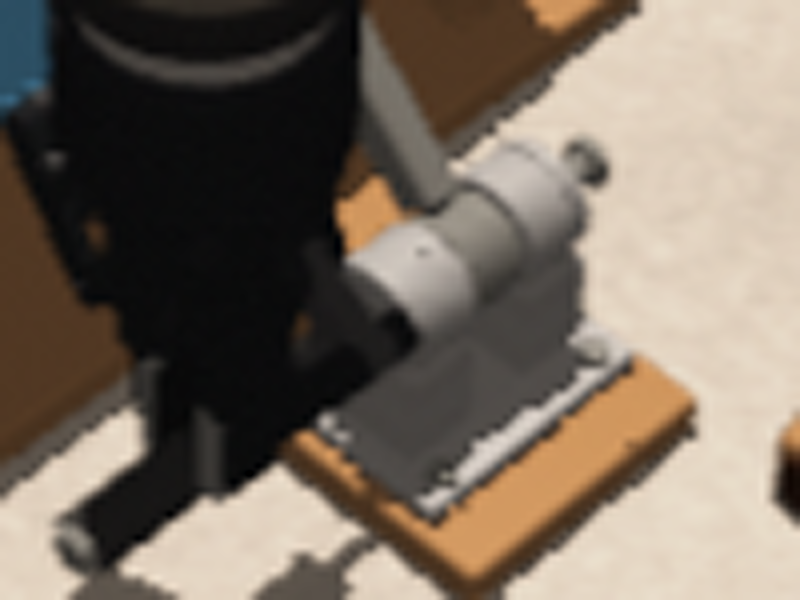

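Emit:
step_arm(
  increments=[
    [-1, 0, 0, 0.01, 1],
    [0, 0, 0, 0, 1],
  ],
)

```text
clock: 15.88
tool_pos: [0.5096, 0.0479, 0.0782]
eef_rot: [180.0, 0.0, 81.4]
ft_force: [0.4, 0.4, -3.1]
grip_width: 0.16
```

```bash
python3 -c "
from h import *
st()"
```

```text
t 15.88 n 498.17 y' 117.47 tip->face -27.73 z 78.18 rot [1.7996e+02 4.0000e-02 8.1380e+01] F n,y,z 0.38 0.5 -3.06 M [ 0.172 -0.115 -0.365]
```

Emit:
step_arm(
  increments=[
    [-1.3, 0, 0, 0, 1],
    [-1.3, 0, 0, 0, 1],
    [-1.3, 0, 0, 0, 1],
    [-1.3, 0, 0, 0, 1],
    [-1.3, 0, 0, 0, 1],
    [-1.3, 0, 0, 0, 1],
    [0, 0, 0, 0, 1],
  ],
)

```text
clock: 16.75
tool_pos: [0.5087, 0.0443, 0.0787]
eef_rot: [179.9, -0.3, 81.5]
ft_force: [2.0, 8.2, -1.6]
grip_width: 0.157
```

```bash
python3 -c "
from h import *
st(); f=save('wrist','w9'); st()"
```

```text
t 16.75 n 497.77 y' 113.79 tip->face -31.41 z 78.67 rot [179.92  -0.31  81.53] F n,y,z 0.85 8.38 -1.58 M [ 1.697 -0.258  0.017]
t 16.8 n 497.75 y' 113.79 tip->face -31.41 z 78.64 rot [179.92  -0.3   81.53] F n,y,z 0.0 8.65 -1.91 M [ 1.632 -0.32  -0.023]
```

View pics/w9.png

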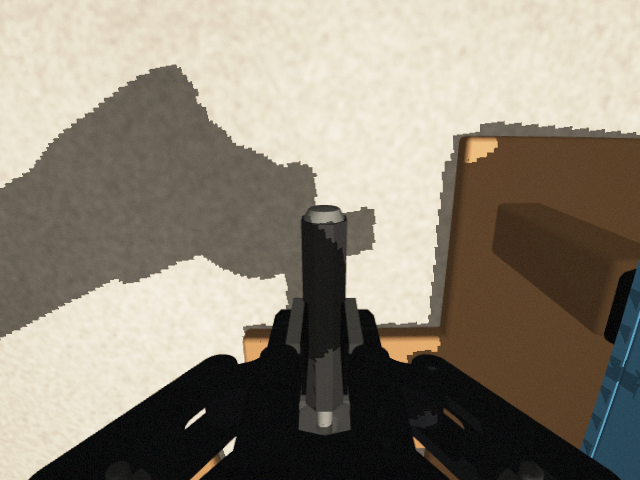

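```bash
python3 -c "
from h import *
save('side','s9');st()
a=load('s9')['img'][200:275,300:400]; cv2.imwrite('pics/s9z.png',cv2.resize(a,None,fx=8,fy=8,interpolation=cv2.INTER_CUBIC)[:,:,::-1])
b=np.radians(-7.9);n=np.array([np.cos(b),np.sin(b)]);y=np.array([-n[1],n[0]])
for s in('s8','s9'):
  P=cloud(load(s)); Q=P[210:232,360:385].reshape(-1,3); N=(Q[:,:2]@n-.4985)*1000;Y=(Q[:,:2]@y-.0192)*1000
  m=(abs(N)<14)&(Y<-37)&(Q[:,2]>.055)&(Q[:,2]<.1); print(s,m.sum(),'head end y',np.percentile(Y[m],[0,5,50,95]).round(1),'n',np.median(N[m]).round(1),'z',np.median(Q[m,2]).round(3))
"
```

```text
t 16.85 n 497.74 y' 113.79 tip->face -31.41 z 78.65 rot [179.93  -0.3   81.53] F n,y,z -0.23 7.99 -2.04 M [ 1.668 -0.289 -0.   ]
s8 28 head end y [-56.1 -54.2 -50.1 -44.3] n -3.5 z 0.073
s9 38 head end y [-59.9 -58.4 -53.4 -44.3] n -2.6 z 0.073
```

View pics/s9z.png

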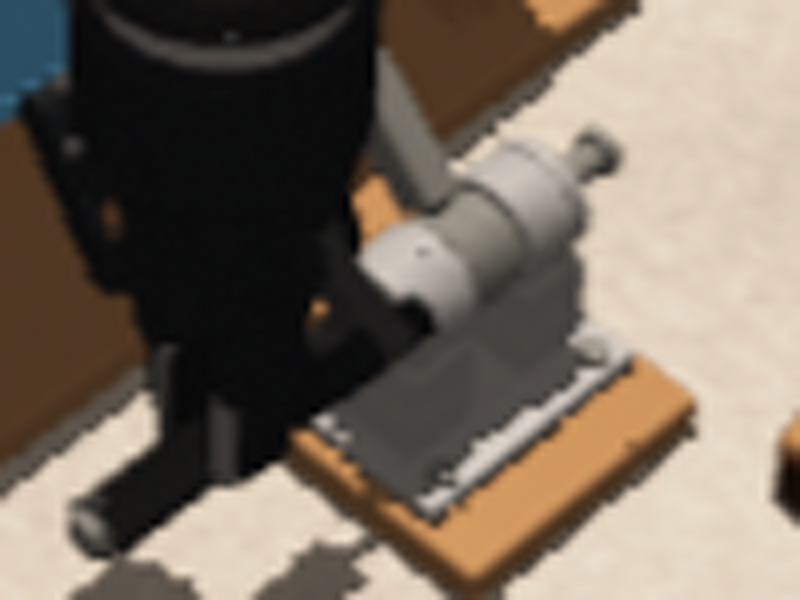

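Emit:
step_arm(
  increments=[
    [-1, 0, 0, 0, 1],
    [-1, 0, 0, 0, 1],
    [0, 0, 0, 0, 1],
  ],
)

```text
clock: 17.23
tool_pos: [0.5084, 0.0424, 0.0787]
eef_rot: [179.9, -0.3, 81.5]
ft_force: [1.7, 7.1, -1.7]
grip_width: 0.16
```

```bash
python3 -c "
from h import *
st()"
```

```text
t 17.23 n 497.76 y' 111.9 tip->face -33.3 z 78.67 rot [179.92  -0.31  81.54] F n,y,z 0.67 7.25 -1.67 M [ 1.757 -0.309  0.054]
```

Emit:
step_arm(
  increments=[
    [-1, 0, 0, 0, 1],
    [-1, 0, 0, 0, 1],
    [-1, 0, 0, 0, 1],
    [-1, 0, 0, 0, 1],
    [-1, 0, 0, 0, 1],
    [-1, 0, 0, 0, 1],
    [0, 0, 0, 0, 1],
  ],
)

```text
clock: 18.1
tool_pos: [0.5076, 0.0367, 0.0787]
eef_rot: [179.9, -0.3, 81.5]
ft_force: [1.1, 7.7, -2.2]
grip_width: 0.159
```

```bash
python3 -c "
from h import *
st()"
```

```text
t 18.1 n 497.74 y' 106.07 tip->face -39.13 z 78.71 rot [179.91  -0.33  81.54] F n,y,z 0.04 7.77 -2.17 M [ 1.789 -0.327  0.012]
```

Emit:
step_arm(
  increments=[
    [-1, 0, 0, 0, 1],
    [-1, 0, 0, 0, 1],
    [-1, 0, 0, 0, 1],
    [-0.5, 0, 0, 0, 1],
    [0, 0, 0, 0, 1],
  ],
)

```text
clock: 18.73
tool_pos: [0.5071, 0.0333, 0.0787]
eef_rot: [179.9, -0.3, 81.5]
ft_force: [1.2, 8.5, -1.2]
grip_width: 0.157
```

```bash
python3 -c "
from h import *
st()"
```

```text
t 18.73 n 497.69 y' 102.72 tip->face -42.48 z 78.7 rot [179.91  -0.34  81.55] F n,y,z -0.02 8.56 -1.23 M [ 1.862 -0.38   0.042]
```

Emit:
step_arm(
  increments=[
    [-0.5, 0, 0, 0, 1],
    [-0.5, 0, 0, 0, 1],
    [0, 0, 0, 0, 1],
  ],
)

```text
clock: 19.1
tool_pos: [0.507, 0.0325, 0.0787]
eef_rot: [179.9, -0.4, 81.6]
ft_force: [2.1, 8.5, -2.3]
grip_width: 0.164
```

```bash
python3 -c "
from h import *
st()"
```

```text
t 19.1 n 497.68 y' 101.92 tip->face -43.28 z 78.74 rot [179.91  -0.35  81.56] F n,y,z 0.92 8.76 -2.25 M [ 1.877 -0.356 -0.003]
```

Emit:
step_arm(
  increments=[
    [-0.5, 0, 0, 0, 1],
    [-0.5, 0, 0, 0, 1],
    [0, 0, 0, 0, 1],
  ],
)

```text
clock: 19.48
tool_pos: [0.5068, 0.0315, 0.0787]
eef_rot: [179.9, -0.3, 81.6]
ft_force: [1.9, 8.7, -2.5]
grip_width: 0.159
```

```bash
python3 -c "
from h import *
st()"
```

```text
t 19.48 n 497.7 y' 100.88 tip->face -44.32 z 78.74 rot [179.91  -0.35  81.55] F n,y,z 0.68 8.83 -2.54 M [ 1.902 -0.371  0.026]
```

Emit:
step_arm(
  increments=[
    [-0.5, 0, 0, 0, 1],
    [0, 0, 0, 0, 1],
  ],
)

```text
clock: 19.73
tool_pos: [0.5068, 0.0311, 0.0787]
eef_rot: [179.9, -0.4, 81.6]
ft_force: [2.1, 7.9, -2.3]
grip_width: 0.163
```

```bash
python3 -c "
from h import *
st()"
```

```text
t 19.73 n 497.67 y' 100.42 tip->face -44.78 z 78.71 rot [179.91  -0.35  81.56] F n,y,z 0.99 8.06 -2.32 M [ 1.825 -0.331  0.05 ]
```

Emit:
step_arm(
  increments=[
    [-0.5, 0, 0, 0, 1],
    [-0.5, 0, 0, 0, 1],
    [0, 0, 0, 0, 1],
  ],
)

```text
clock: 20.1
tool_pos: [0.5066, 0.0302, 0.0787]
eef_rot: [179.9, -0.4, 81.6]
ft_force: [1.6, 8.7, -1.4]
grip_width: 0.163
```

```bash
python3 -c "
from h import *
st()"
```

```text
t 20.1 n 497.68 y' 99.51 tip->face -45.69 z 78.75 rot [179.9   -0.36  81.56] F n,y,z 0.37 8.81 -1.39 M [ 1.887 -0.335  0.048]
```

Emit:
step_arm(
  increments=[
    [-0.5, 0, 0, 0, 1],
    [-0.5, 0, 0, 0, 1],
    [0, 0, 0, 0, 1],
  ],
)

```text
clock: 20.48
tool_pos: [0.5065, 0.0292, 0.0788]
eef_rot: [179.9, -0.4, 81.6]
ft_force: [2.3, 8.5, -2.2]
grip_width: 0.161
```

```bash
python3 -c "
from h import *
st()"
```

```text
t 20.48 n 497.68 y' 98.51 tip->face -46.69 z 78.76 rot [179.9   -0.36  81.56] F n,y,z 1.11 8.74 -2.19 M [ 1.893 -0.426  0.01 ]
```

```bash
python3 -c "
from h import *
save('side','s10')
a=load('s10')['img'][200:275,300:400]; cv2.imwrite('pics/s10z.png',cv2.resize(a,None,fx=8,fy=8,interpolation=cv2.INTER_CUBIC)[:,:,::-1])
f=save('wrist','w10'); cv2.imwrite('pics/w10z.png',cv2.resize(f['img'][370:445,275:375],None,fx=7,fy=7,interpolation=cv2.INTER_CUBIC)[:,:,::-1])
T=toolcloud(f)*1000
for r in range(396,436,2): print(r,T[r,324].round(1),T[r,312].round(1))
"
```

```text
396 [-34.5  -0.7  -2.3] [-37.1  -6.2   0.6]
398 [-36.7  -0.7  -1. ] [-39.1  -6.2   1.5]
400 [-38.4  -0.7  -0.5] [-39.3  -6.2   0.5]
402 [-38.6  -0.7  -1.5] [-40.9  -6.2   0.9]
404 [-39.3  -0.7  -2.1] [-42.5  -6.3   1.4]
406 [-40.9  -0.7  -1.5] [-43.1  -6.3   0.7]
408 [-42.5  -0.7  -1.1] [-44.5  -6.3   1. ]
410 [-42.7  -0.7  -2.2] [-45.5  -6.3   0.7]
412 [-45.7  -0.7  -0.3] [-45.   -6.2  -1. ]
414 [-45.2  -0.7  -2.1] [-44.4  -6.2  -2.8]
416 [-44.6  -0.7  -3.8] [-45.3  -6.2  -3.1]
418 [-44.8  -0.7  -4.8] [-44.3  -6.1  -5.3]
420 [-44.4  -0.7  -6.4] [-44.3  -6.1  -6.6]
422 [-44.3  -0.7  -7.7] [-45.3  -6.1  -6.7]
424 [-45.3  -0.7  -7.8] [-45.4  -6.   -7.7]
426 [-44.8  -0.7  -9.5] [-46.2  -6.   -8.1]
428 [-45.8  -0.7  -9.6] [-47.1  -6.   -8.4]
430 [-46.5  -0.7 -10.1] [-47.6  -6.   -9.1]
432 [-47.4  -0.7 -10.3] [-49.2  -6.1  -8.7]
434 [-48.5  -0.7 -10.4] [  9.   -3.7 -63.7]
```

View pics/s10z.png

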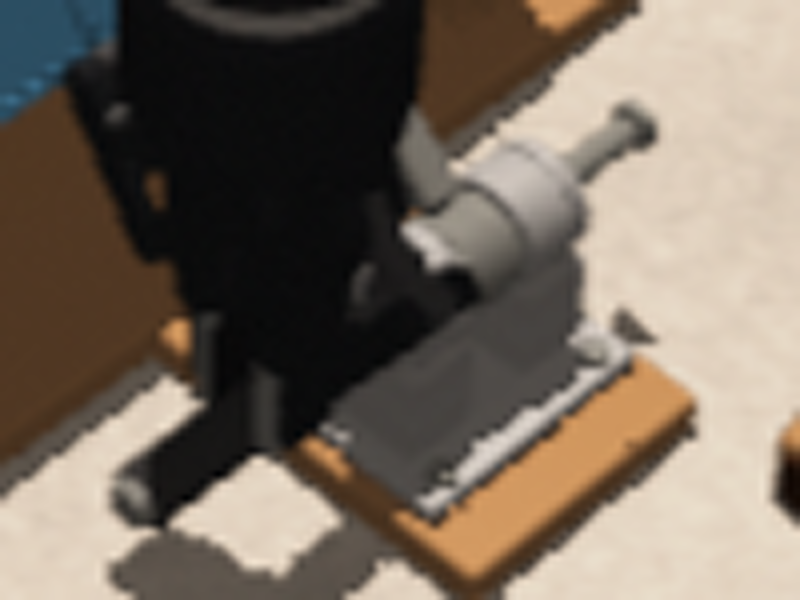

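View pics/w10z.png

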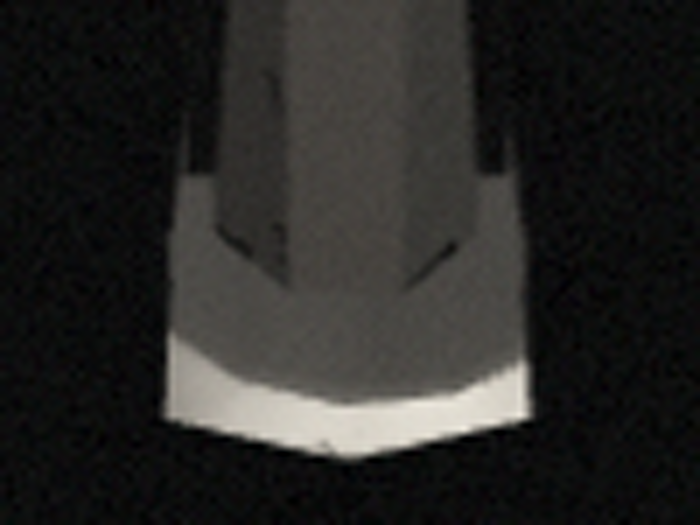

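Emit:
step_arm(
  increments=[
    [-0.4, 0, 0, 0, 1],
    [0, 0, 0, 0, 1],
  ],
)

```text
clock: 20.82
tool_pos: [0.5064, 0.029, 0.0788]
eef_rot: [179.9, -0.4, 81.6]
ft_force: [2.2, 9.4, -1.9]
grip_width: 0.165
```

```bash
python3 -c "
from h import *
st()"
```

```text
t 20.82 n 497.64 y' 98.31 tip->face -46.89 z 78.76 rot [179.9   -0.37  81.57] F n,y,z 0.94 9.58 -1.93 M [ 1.943 -0.339  0.072]
```

Emit:
step_arm(
  increments=[
    [-0.4, 0, 0, 0, 1],
    [0, 0, 0, 0, 1],
  ],
)

```text
clock: 21.08
tool_pos: [0.5064, 0.0285, 0.0787]
eef_rot: [179.9, -0.4, 81.6]
ft_force: [2.1, 8.9, -1.9]
grip_width: 0.161
```

```bash
python3 -c "
from h import *
st()"
```

```text
t 21.07 n 497.63 y' 97.84 tip->face -47.36 z 78.73 rot [179.9   -0.37  81.57] F n,y,z 0.87 9.12 -1.89 M [ 1.977 -0.384  0.005]
```

Emit:
step_arm(
  increments=[
    [-0.4, 0, 0, 0, 1],
    [0, 0, 0, 0, 1],
  ],
)

```text
clock: 21.32
tool_pos: [0.5064, 0.0285, 0.0788]
eef_rot: [179.9, -0.4, 81.6]
ft_force: [1.9, 9.5, -2.5]
grip_width: 0.157
```

```bash
python3 -c "
from h import *
st()"
```

```text
t 21.32 n 497.63 y' 97.85 tip->face -47.35 z 78.8 rot [179.89  -0.4   81.58] F n,y,z 0.56 9.64 -2.53 M [ 2.053 -0.374  0.034]
```

Emit:
step_arm(
  increments=[
    [-0.5, 0, 0, 0, 1],
    [0, 0, 0, 0, 1],
  ],
)

```text
clock: 21.58
tool_pos: [0.5063, 0.0285, 0.0788]
eef_rot: [179.9, -0.4, 81.6]
ft_force: [2.2, 9.0, -2.7]
grip_width: 0.159
```

```bash
python3 -c "
from h import *
st()"
```

```text
t 21.57 n 497.61 y' 97.84 tip->face -47.36 z 78.79 rot [179.89  -0.44  81.59] F n,y,z 0.95 9.21 -2.68 M [ 2.219 -0.35   0.065]
```

Emit:
step_arm(
  increments=[
    [-0.5, 0, 0, 0, 1],
    [0, 0, 0, 0, 1],
  ],
)

```text
clock: 21.82
tool_pos: [0.5063, 0.0285, 0.0788]
eef_rot: [179.9, -0.5, 81.6]
ft_force: [1.4, 10.7, -2.3]
grip_width: 0.163
```

```bash
python3 -c "
from h import *
st()"
```

```text
t 21.82 n 497.62 y' 97.82 tip->face -47.38 z 78.84 rot [179.88  -0.48  81.61] F n,y,z -0.06 10.75 -2.34 M [ 2.341 -0.439  0.052]
```

Emit:
step_arm(
  increments=[
    [2, 0, 0, 0, 1],
    [3, 0, 0, 0, 1],
    [5, 0, 0, 0, 1],
    [8, 0, 0, 0, 1],
    [10, 0, 0, 0, 1],
    [12, 0, 0, 0, 1],
    [12, 0, 0, 0, 1],
    [12, 0, 0, 0, 1],
  ],
)

```text
clock: 22.82
tool_pos: [0.5145, 0.0875, 0.0779]
eef_rot: [-179.9, -0.0, 81.4]
ft_force: [0.2, -0.1, -1.4]
grip_width: 0.159
```

Emit:
step_arm(
  increments=[
    [15, 0, 0, 0, 1],
    [20, 0, 0, 0, 1],
    [20, 0, 0, 0, 1],
    [0, 0, 0, 0, 1],
  ],
)

```text
clock: 23.32
tool_pos: [0.5227, 0.1436, 0.0783]
eef_rot: [-180.0, -0.1, 81.6]
ft_force: [-1.3, 0.2, -1.4]
grip_width: 0.157
```

```bash
python3 -c "
from h import *
st(); save('side','s11')
a=load('s11')['img'][180:300,260:420]; cv2.imwrite('pics/s11z.png',cv2.resize(a,None,fx=5,fy=5,interpolation=cv2.INTER_CUBIC)[:,:,::-1])
plan(.43,.284,.10,82)
b=np.radians(-7.9);n=np.array([np.cos(b),np.sin(b)]);y=np.array([-n[1],n[0]])
P=cloud(load('s11')); Q=P[205:232,360:390].reshape(-1,3); N=(Q[:,:2]@n-.498)*1000;Y=(Q[:,:2]@y-.0192)*1000
m=(abs(N)<14)&(Y<-37)&(Q[:,2]>.055)&(Q[:,2]<.1); print(m.sum(),'head end y',np.percentile(Y[m],[0,5,50,95]).round(1),'n',np.median(N[m]).round(1),'z',np.median(Q[m,2]).round(3))
"
```

```text
t 23.32 n 498.03 y' 214.12 tip->face 68.92 z 78.32 rot [-1.7998e+02 -1.3000e-01  8.1650e+01] F n,y,z -1.31 0.06 -1.4 M [0.011 0.037 0.029]
now [0.5228 0.1415 0.078 ] [-179.97   -0.     81.54] j [ 12.8  31.5 -41.   99.4  23.8  58.2 -45.3] t 23.38
tool delta mm [ 127.3 -112.8  -21.9] norm 171.5 spin rad(total) -0.008 (translate first)
64 head end y [-75.9 -74.3 -64.1 -46.5] n -2.2 z 0.072
```

View pics/s11z.png

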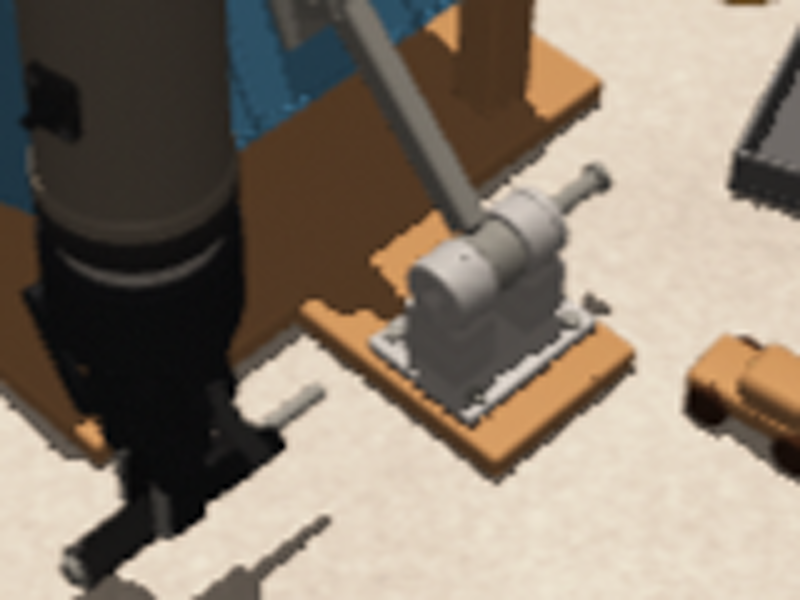

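Emit:
step_arm(
  increments=[
    [19, -22, 0, 0, 1],
    [25, -29, 5, 0, 1],
    [25, -29, 15, 0, 1],
    [16, -19, 15, 0, 1],
    [8, -9, 13, 0, 1],
    [0, 0, 5, 0, 1],
    [0, 0, 0, 0, 1],
  ],
)

```text
clock: 24.25
tool_pos: [0.431, 0.2469, 0.0249]
eef_rot: [180.0, 0.1, 81.3]
ft_force: [0.6, -0.3, -2.5]
grip_width: 0.159
```

```bash
python3 -c "
from h import *
plan(.43,.25,.0175,81.5);st()"
```

```text
now [0.431  0.2469 0.0249] [1.7999e+02 9.0000e-02 8.1290e+01] j [ -1.1  31.6 -40.3 108.8  26.7  49.2 -63.8] t 24.25
tool delta mm [ 2.9 -1.5  7.4] norm 8.1 spin rad(total) -0.004 (translate first)
t 24.25 n 393.02 y' 303.77 tip->face 158.57 z 24.86 rot [1.7999e+02 9.0000e-02 8.1290e+01] F n,y,z 0.65 -0.21 -2.52 M [-0.045 -0.013 -0.019]
```

Emit:
step_arm(
  increments=[
    [0, 0, 3, 0, 1],
    [0, 0, 2, 0, 1],
    [0, 0, 1.5, 0, 1],
    [0, 0, 0.8, 0, 1],
    [0, 0, 0, 0, 1],
  ],
)

```text
clock: 24.88
tool_pos: [0.4302, 0.2485, 0.0178]
eef_rot: [-180.0, 0.0, 81.4]
ft_force: [-0.7, 0.6, -2.5]
grip_width: 0.158
```

```bash
python3 -c "
from h import *
st()"
```

```text
t 24.88 n 391.99 y' 305.25 tip->face 160.05 z 17.75 rot [-180.      0.     81.41] F n,y,z -0.8 0.5 -2.5 M [-0.032  0.019 -0.032]
```

Emit:
step_arm(
  increments=[
    [0, 0, 0.8, 0, 1],
    [0, 0, 0, 0, 1],
  ],
)

```text
clock: 25.12
tool_pos: [0.4303, 0.2486, 0.0174]
eef_rot: [180.0, 0.0, 81.4]
ft_force: [-1.7, -1.0, 3.3]
grip_width: 0.156
```

```bash
python3 -c "
from h import *
st()"
```

```text
t 25.12 n 392.04 y' 305.38 tip->face 160.18 z 17.45 rot [1.7998e+02 1.0000e-02 8.1410e+01] F n,y,z -1.55 -1.18 3.33 M [-0.258  0.3    0.02 ]
```

Emit:
step_arm(
  increments=[
    [0, 0, 0, 0, 0.7],
    [0, 0, 0, 0, 0.5],
    [0, 0, 0, 0, 0.4],
    [0, 0, 0, 0, 0.4],
    [0, 0, -10, 0, 0.4],
    [0, 0, -30, 0, 0.4],
    [0, 0, -50, 0, 0.4],
    [0, 0, -50, 0, 0.4],
  ],
)

```text
clock: 26.12
tool_pos: [0.43, 0.2485, 0.1589]
eef_rot: [180.0, -0.0, 81.4]
ft_force: [0.5, -0.6, -0.4]
grip_width: 0.597
```

```bash
python3 -c "
from h import *
o=env.get_obs();f=save('wrist','w12'); st();plan(.48,-.11,.20,81.5)"
```

```text
t 26.18 n 394.77 y' 309.07 tip->face 163.87 z 165.71 rot [179.4   -0.44  81.46] F n,y,z 0.99 2.07 3.03 M [ 0.135 -0.103  0.035]
now [0.4335 0.2519 0.1657] [179.4   -0.44  81.46] j [  4.7  21.2 -47.  100.3  17.1  65.2 -56. ] t 26.18
tool delta mm [-350.7  100.1  -35.9] norm 366.5 spin rad(total) -0.001 (translate first)
```

View pics/w12.png

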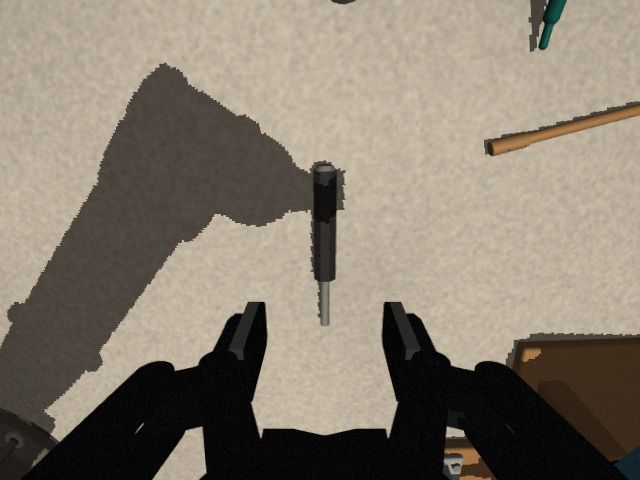

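Emit:
step_arm(
  increments=[
    [-30, 9, -20, 0, 0.4],
    [-43, 13.5, 0, 0, 0.4],
    [-46, 14, 0, 0, 0.4],
    [-46, 14, 0, 0, 0.4],
    [-46, 14, 0, 0, 0.4],
    [-46, 14, 0, 0, 0.4],
    [-46, 14, 0, 0, 0.4],
    [-43, 14, 0, 0, 0.4],
  ],
)

```text
clock: 27.18
tool_pos: [0.484, -0.1112, 0.1776]
eef_rot: [179.9, 0.0, 81.4]
ft_force: [1.7, -0.0, 0.2]
grip_width: 0.596
```

Emit:
step_arm(
  increments=[
    [0, 0, 0, 0, 0.4],
    [0, 0, 0, 0, 0.4],
  ],
)

```text
clock: 27.42
tool_pos: [0.4839, -0.1086, 0.1772]
eef_rot: [180.0, -0.1, 81.4]
ft_force: [0.1, 0.4, 0.7]
grip_width: 0.601
```

```bash
python3 -c "
from h import *
o=env.get_obs();f=save('wrist','w13');np.save('pics/w13o.npy',o,allow_pickle=True); st();plan(.4878,-.1068,.0743,81.9)"
```

```text
t 27.48 n 494.07 y' -40.26 tip->face -185.46 z 177.26 rot [ 1.7999e+02 -5.0000e-02  8.1540e+01] F n,y,z 0.43 -0.33 -1.09 M [ 0.032 -0.005  0.006]
now [ 0.4838 -0.1078  0.1773] [ 1.7999e+02 -5.0000e-02  8.1540e+01] j [ 42.1  18.4 -39.2  99.6  12.5  66.4  -9.2] t 27.48
tool delta mm [  1.5   3.7 103. ] norm 103.0 spin rad(total) -0.006 (translate first)
```

View pics/w13.png

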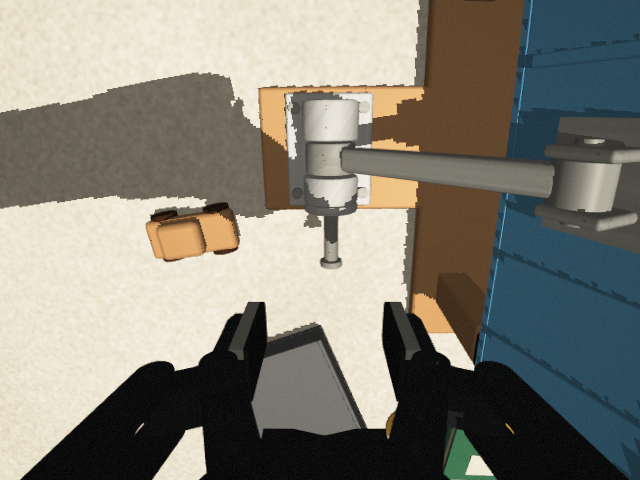

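```bash
python3 -c "
from h import *
f=load('w13'); o=np.load('pics/w13o.npy',allow_pickle=True).item(); R,t=wristRt(f,o)
b=np.radians(-7.9);n=np.array([np.cos(b),np.sin(b)]);y=np.array([-n[1],n[0]])
W=pix2plane(f,[(330.8,220),(330.8,240),(330.8,256),(330.8,263),(330.8,267)],.0693,R,t)[:,:2]; print((W@n*1000).round(1),(W@y*1000-19.2).round(1))
T=toolcloud(f)*1000
print(T[240,326:337].round(1)[:,1:]); 
# tray
P=cloud(f,R,t); print('tray',P[400,300].round(4))
a=f['img'][190:280,280:390]; cv2.imwrite('pics/w13z.png',cv2.resize(a,None,fx=6,fy=6,interpolation=cv2.INTER_CUBIC)[:,:,::-1])
"
```

```text
[498.3 498.3 498.2 498.2 498.2] [-43.1 -57.6 -69.6 -74.9 -78. ]
[[  0.7 104.7]
 [  1.3 103.7]
 [  2.  103.4]
 [  2.7 103.2]
 [  3.4 102.9]
 [  4.1 101.6]
 [  4.8 103.4]
 [  5.4 102.7]
 [  6.1 102.2]
 [  6.8 103.7]
 [  7.6 104.6]]
tray [ 0.4289 -0.2995  0.0052]
```

View pics/w13z.png

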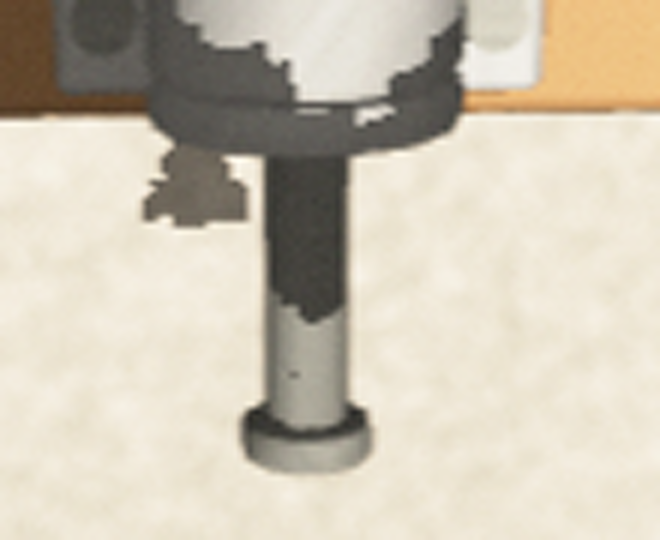

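Emit:
step_arm(
  increments=[
    [1.5, 4, 20, -0.005, 0.4],
    [0, 0, 35, 0, 0.5],
    [0, 0, 30, 0, 0.5],
    [0, 0, 15, 0, 0.5],
    [0, 0, 3, 0, 0.5],
    [0, 0, 0, 0, 0.5],
    [0, 0, 0, 0, 0.5],
  ],
  squeeze=80,
)

```text
clock: 28.35
tool_pos: [0.4891, -0.1087, 0.0751]
eef_rot: [179.9, 0.0, 81.7]
ft_force: [-0.7, 0.3, 0.4]
grip_width: 0.495
```

```bash
python3 -c "
from h import *
o=env.get_obs();f=save('wrist','w14');np.save('pics/w14o.npy',o,allow_pickle=True); st()"
```

```text
t 28.4 n 499.26 y' -40.54 tip->face -185.74 z 75.04 rot [1.7987e+02 2.0000e-02 8.1690e+01] F n,y,z 0.21 -0.34 -0.24 M [ 0.051  0.031 -0.003]
```

View pics/w14.png

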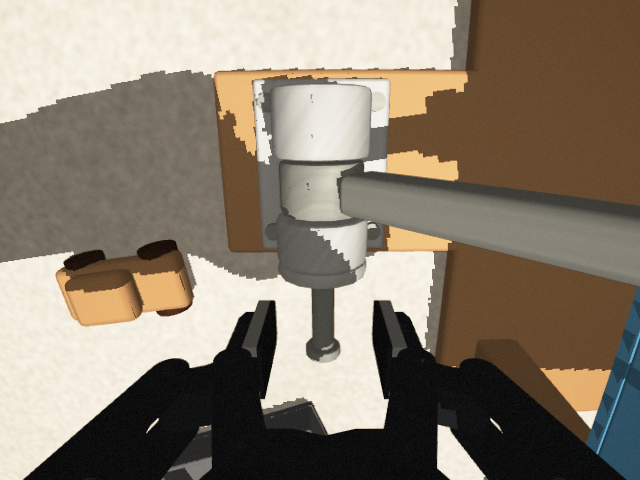

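Emit:
step_arm(
  increments=[
    [3, -0.7, 0, 0, 0.5],
    [0, 0, 0, 0, 0.6],
    [0, 0, 0, 0, 1],
    [0, 0, 0, 0, 1],
    [0, 0, 0, 0, 1],
    [0, 0, 0, 0, 1],
    [0, 0, 0, 0, 1],
  ],
  squeeze=80,
)

```text
clock: 29.28
tool_pos: [0.4883, -0.1057, 0.0742]
eef_rot: [179.9, -0.0, 81.7]
ft_force: [1.7, -0.2, 0.2]
grip_width: 0.075
```

```bash
python3 -c "
from h import *
st();print(env.get_obs()['grip_width'])"
```

```text
t 29.27 n 498.16 y' -37.58 tip->face -182.78 z 74.19 rot [179.94  -0.    81.69] F n,y,z 1.74 0.01 0.21 M [-0.097 -0.253 -0.067]
0.07486925024908382
```

Emit:
step_arm(
  increments=[
    [-2, 0, 0, 0, 1],
    [-2, 0, 0, 0, 1],
    [-2, 0, 0, 0, 1],
    [-2, 0, 0, 0, 1],
    [-2, 0, 0, 0, 1],
    [-2, 0, 0, 0, 1],
  ],
)

```text
clock: 30.02
tool_pos: [0.4871, -0.1128, 0.0741]
eef_rot: [179.9, -0.4, 81.9]
ft_force: [3.1, 7.6, -0.3]
grip_width: 0.074
```

```bash
python3 -c "
from h import *
st();print(env.get_obs()['grip_width'])"
```

```text
t 30.02 n 498.0 y' -44.82 tip->face -190.02 z 74.09 rot [179.93  -0.36  81.87] F n,y,z 2.04 7.99 -0.33 M [ 1.598 -0.579 -0.04 ]
0.07428444226936677
```

Sliding at about 8 N; keep drawing.

Emit:
step_arm(
  increments=[
    [-2, 0, 0, 0, 1],
    [-2, 0, 0, 0, 1],
    [-2, 0, 0, 0, 1],
    [-2, 0, 0, 0, 1],
    [-3, 0, 0, 0, 1],
    [-3, 0, 0, 0, 1],
    [-3, 0, 0, 0, 1],
    [-3, 0, 0, 0, 1],
  ],
)

```text
clock: 31.02
tool_pos: [0.4829, -0.1379, 0.0739]
eef_rot: [-180.0, 0.0, 81.7]
ft_force: [-0.3, -0.8, 0.0]
grip_width: 0.074
```

```bash
python3 -c "
from h import *
st();print(env.get_obs()['grip_width'])"
```

```text
t 31.02 n 497.22 y' -70.18 tip->face -215.38 z 73.88 rot [-1.7997e+02  2.0000e-02  8.1660e+01] F n,y,z -0.16 -0.84 0.0 M [ 0.013 -0.041  0.06 ]
0.07385090538465426
```

Emit:
step_arm(
  increments=[
    [-3, 0, 0, 0, 1],
    [-4, 0, 0, 0, 1],
    [-5, 0, 0, 0, 1],
    [-6, 0, 0, 0, 1],
    [-6, 0, 0, 0, 1],
    [-6, 0, 0, 0, 1],
    [0, 0, 0, 0, 1],
  ],
)

```text
clock: 31.9
tool_pos: [0.4787, -0.1678, 0.0739]
eef_rot: [-180.0, 0.0, 81.6]
ft_force: [-0.1, 0.9, 0.5]
grip_width: 0.08
```

```bash
python3 -c "
from h import *
st();print(env.get_obs()['grip_width'])
save('side','s15'); f=save('wrist','w15')
a=load('s15')['img'][170:290,300:460]; cv2.imwrite('pics/s15z.png',cv2.resize(a,None,fx=5,fy=5,interpolation=cv2.INTER_CUBIC)[:,:,::-1])"
```

```text
t 31.9 n 497.18 y' -100.42 tip->face -245.62 z 73.9 rot [-1.7999e+02  2.0000e-02  8.1610e+01] F n,y,z -0.25 0.85 0.45 M [-0.011 -0.061  0.006]
0.07981844227331995
```

View pics/s15z.png

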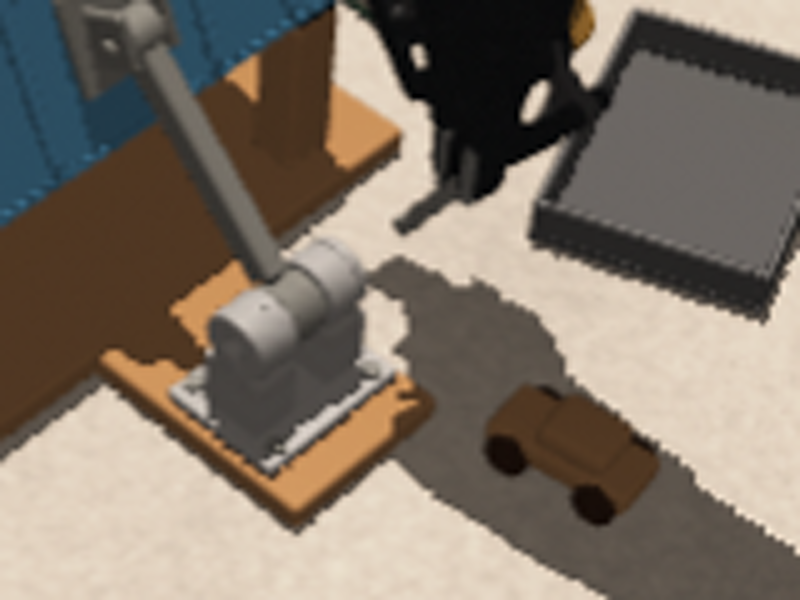

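View pics/w15.png

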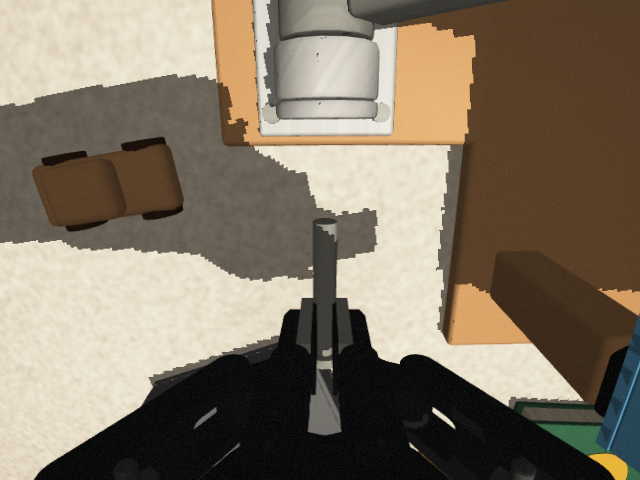

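```bash
python3 -c "
from h import *
T=load('top0'); W=pix2plane(T,[(394.3,262.2),(449.6,251.7),(458.3,290.9),(403.9,302.6)],.026)[:,:2]; print(W.round(3),W.mean(0),[np.linalg.norm(W[i]-W[i-1]).round(3) for i in range(4)])
for a,b in((0,1),(3,2),(0,3),(1,2)): print(np.degrees(np.arctan2(*(W[b]-W[a])[::-1])))
plan(W.mean(0)[0],W.mean(0)[1],.1,81.6)
"
```

```text
[[ 0.462 -0.212]
 [ 0.493 -0.368]
 [ 0.384 -0.391]
 [ 0.349 -0.239]] [ 0.42184801 -0.30251082] [np.float64(0.116), np.float64(0.159), np.float64(0.112), np.float64(0.156)]
-78.45456440895947
-77.13808581067362
-166.82746850370017
-168.35116515235273
now [ 0.4789 -0.1668  0.074 ] [-1.800e+02 -1.000e-02  8.169e+01] j [ 44.6  26.6 -35.4 105.1  18.6  54.2  -7.4] t 32.0
tool delta mm [-142.5  -36.8  -26. ] norm 149.5 spin rad(total) 0.002 (translate first)
```

Emit:
step_arm(
  increments=[
    [0, 0, -20, -0.175, 1],
    [0, 0, -10, -0.175, 1],
    [-27, -17, 0, 0, 1],
    [-38, -24, 0, 0, 1],
    [-38, -24, 0, 0, 1],
    [-20, -12, 10, 0, 1],
    [-11, -7, 15, 0, 1],
    [0, 0, 5, 0, 1],
  ],
)

```text
clock: 33.0
tool_pos: [0.423, -0.3141, 0.072]
eef_rot: [-179.9, -0.2, 101.8]
ft_force: [-0.5, -0.1, -0.4]
grip_width: 0.067
```

```bash
python3 -c "
from h import *
plan(.4248,-.3152,.016,102); print(env.get_obs()['grip_width'])
o=env.get_obs();f=save('wrist','w16');np.save('pics/w16o.npy',o,allow_pickle=True)
R,t=wristRt(f,o);T=toolcloud(f)*1000
for r in (225,240,260,280,300,320,340,356): print(r,T[r,324].round(1))"
```

```text
now [ 0.423  -0.3141  0.072 ] [-179.9    -0.18  101.75] j [ 62.8  29.6 -37.7 101.9  21.2  56.   28.4] t 33.0
tool delta mm [-1.6  1.7 56. ] norm 56.1 spin rad(total) -0.004 (translate first)
0.0669805041437114
225 [45.3 -0.8 -0.7]
240 [39.2 -0.8 -0.5]
260 [30.9 -0.8 -0.4]
280 [22.8 -0.8 -1.4]
300 [13.5 -0.8 -0.6]
320 [ 4.5 -0.8 -1.2]
340 [-5.3 -0.8 -1.1]
356 [-14.2  -0.8  -0. ]
```

View pics/w16.png

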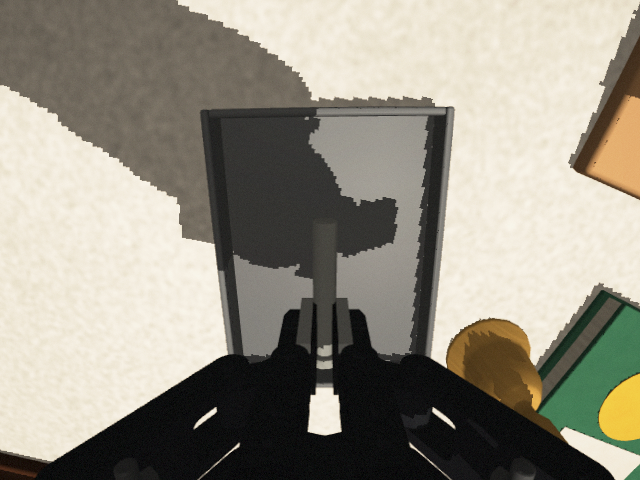

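```bash
python3 -c "
from h import *
f=load('w16'); o=np.load('pics/w16o.npy',allow_pickle=True).item(); R,t=wristRt(f,o)
W=pix2plane(f,[(204,110),(453,107.5),(228,357),(440,300),(324,385)],.026,R,t)
T=(W-o['tool_pos'])@rpy(o['eef_rot'])*1000; print(T.round(1))
P=cloud(f,R,t); print(P[350,260],P[362,250],P[380,324],P[370,324])"
```

```text
[[ 87.9 -57.2  46.4]
 [ 89.1  59.6  46.2]
 [-49.2 -57.5  46. ]
 [-11.4  63.5  45.9]
 [-69.2  -0.8  45.8]]
[ 0.39320754 -0.38048787  0.00493846] [ 0.38809975 -0.3908687   0.00544763] [ 0.4357945  -0.37987692  0.02392778] [ 0.43565989 -0.37930946  0.01523232]
```

Emit:
step_arm(
  increments=[
    [0, 2, 25, 0, 1],
    [0, 0, 20, 0, 1],
    [0, 0, 7, 0, 1],
    [0, 0, 0, 0, 1],
    [0, 0, 0, 0, 1],
  ],
)

```text
clock: 33.67
tool_pos: [0.4269, -0.3147, 0.0229]
eef_rot: [179.9, 0.1, 101.8]
ft_force: [-0.4, 0.2, -1.1]
grip_width: 0.071
```

```bash
python3 -c "
from h import *
st()"
```

```text
t 33.67 n 466.06 y' -253.04 tip->face -398.24 z 22.88 rot [1.7992e+02 6.0000e-02 1.0179e+02] F n,y,z -0.46 0.14 -1.07 M [-0.081 -0.004  0.002]
```

Emit:
step_arm(
  increments=[
    [0, 0, 3, 0, 1],
    [0, 0, 2, 0, 1],
    [0, 0, 0, 0, 1],
  ],
)

```text
clock: 34.05
tool_pos: [0.426, -0.315, 0.0173]
eef_rot: [180.0, 0.0, 101.7]
ft_force: [0.1, 0.7, 1.5]
grip_width: 0.073
```

```bash
python3 -c "
from h import *
st()"
```

```text
t 34.05 n 465.26 y' -253.49 tip->face -398.69 z 17.27 rot [1.7999e+02 3.0000e-02 1.0174e+02] F n,y,z 0.03 0.7 1.46 M [-0.054  0.099 -0.004]
```

Emit:
step_arm(
  increments=[
    [0, 0, 0.8, 0, 1],
    [0, 0, 0, 0, 1],
  ],
)

```text
clock: 34.3
tool_pos: [0.4261, -0.315, 0.017]
eef_rot: [-180.0, 0.0, 101.7]
ft_force: [-1.8, 0.7, 5.7]
grip_width: 0.078
```

```bash
python3 -c "
from h import *
st()"
```

```text
t 34.3 n 465.31 y' -253.48 tip->face -398.68 z 16.95 rot [-1.8000e+02  4.0000e-02  1.0175e+02] F n,y,z -1.88 0.47 5.73 M [ 0.011  0.287 -0.024]
```

Touching the tray floor; release, rise, look.

Emit:
step_arm(
  increments=[
    [0, 0, -0.5, 0, 0.9],
    [0, 0, 0, 0, 0.8],
    [0, 0, 0, 0, 0.7],
    [0, 0, 0, 0, 0.65],
    [0, 0, -5, 0, 0.65],
    [0, 0, -30, 0, 0.65],
    [0, 0, -50, 0, 0.65],
    [0, 0, -50, 0, 0.65],
  ],
)

```text
clock: 35.3
tool_pos: [0.4257, -0.3146, 0.1532]
eef_rot: [-180.0, -0.0, 101.8]
ft_force: [-0.5, -0.7, -0.2]
grip_width: 0.345
```

Emit:
step_arm(
  increments=[
    [0, 0, -40, 0, 0.65],
    [0, 0, -20, 0, 0.65],
    [0, 0, 0, 0, 0.65],
  ],
)

```text
clock: 35.67
tool_pos: [0.427, -0.3152, 0.2137]
eef_rot: [179.8, 0.2, 101.8]
ft_force: [0.9, 0.4, -0.6]
grip_width: 0.353
```

```bash
python3 -c "
from h import *
st();f=save('wrist','w17');save('top','t17');f=save('side','s17')"
```

```text
t 35.67 n 466.31 y' -253.55 tip->face -398.75 z 213.67 rot [179.84   0.2  101.76] F n,y,z 0.86 0.56 -0.58 M [0.029 0.029 0.013]
```

View pics/w17.png

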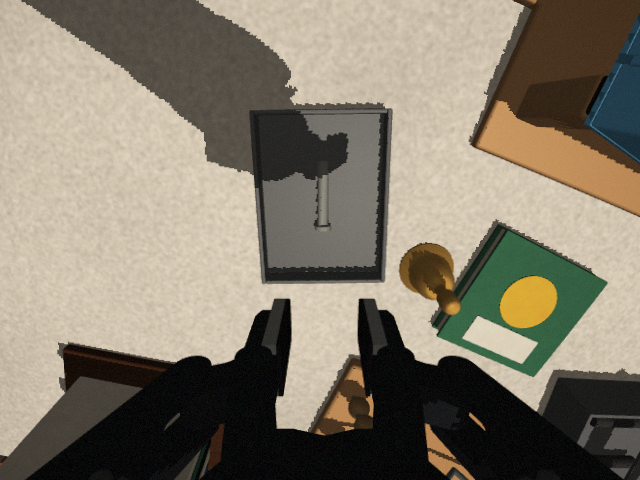

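View pics/s17.png

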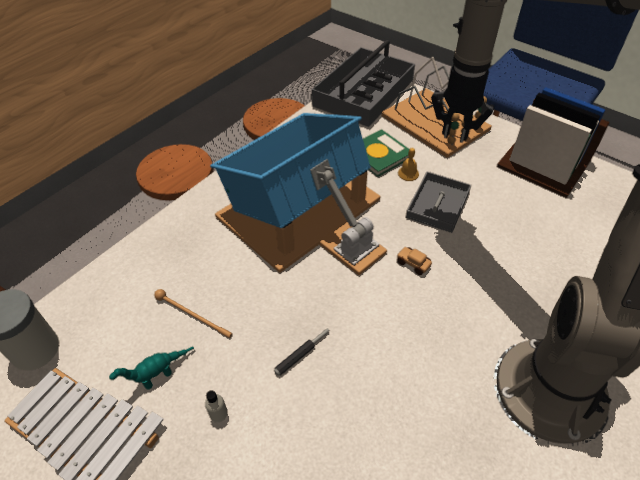

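View pics/t17.png

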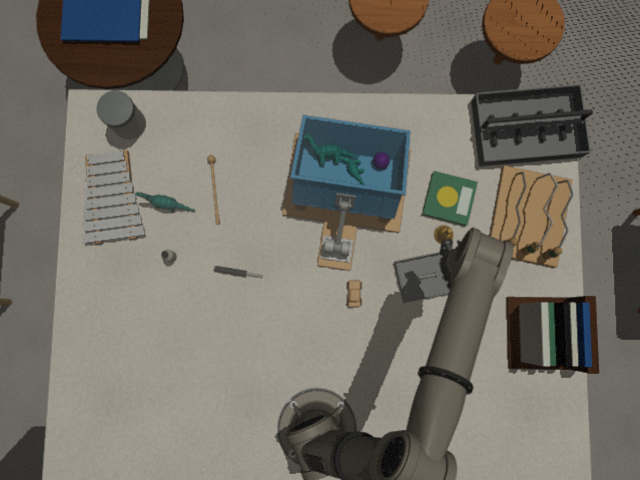

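```bash
python3 -c "
from h import *
print(env.hand_in())"
```

```text
the job is handed in; nothing more can be done
None
```

The pin is out and lying in the grey tray, and the drift is back on the shelf. I handed the job in at about 35.8 s of the 72 s allowed.

**Driving the pin:** I pushed the pin through from its plain end, and it slid at about 8–9 N over the second half of the stroke. I stopped when the shoulder met the fork. Travel had ceased over the last 1.4 mm or so commanded. The total push had risen only to about 10.7 N, so I judge the load on the fork itself to be about 2 N.

**Drawing it out:** I laid the drift down and gripped the pin's shank just behind its head. It came out at about 8 N, and I lowered it until it touched the tray floor before letting go.

**Last checks:** The final wrist, side and top pictures show the pin flat inside the tray and the drift on the shelf. By eye, the bystanders and the bin are where they were. The arm is clear, about 0.2 m up, with the gripper empty.

**What disagreed:**
- **Bore position and end of stroke:** The camera estimates of the bore's sideways position differed by up to about 2 mm. I found the bore by feel instead. The end of the stroke came about 1.4 mm beyond the figure I had from the cameras.
- **Moment on the drift:** A small twisting moment of about 0.45 N·m built up partway through the push. It had gone after I turned the drift 0.6°.
- **Force on the fork:** I only read the force at the end of each short move, so brief peaks in between were not seen.

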